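# Pack the seasoning tote and close it off under the lamp

### The job

Swing the lamp clear of the blue tote, back along the rear of the bench, then stand every jar, can, tin and carton that is on the bench upright in the tote in one snug row, close side by side from the plain end without slots. Then take the white divider board out of its stand and slide it fully down, upright, into the first pair of slots beyond the row, so that the goods cannot shift, and finally swing the lamp back so that its head is over the tote. Leave the other things on the bench where they are.

Things in the scene. Friction and masses are not known exactly. Their poses are not given: they have to be found in the camera images.
- tote: Long, narrow, shallow open blue plastic tote fixed to the bench; outside 78 x 367 x 30 mm high, inside 58 mm (its x) x 355 mm (its y), floor 5 mm thick, long walls 10 mm thick. Origin: centre of the underside; y along its length, z up. Inner faces of the end walls at y = +177.5 mm (the plain end, no slots near it) and y = -177.5 mm
- slot_first (a point): Slot pair nearest the plain end, on the tote's floor (tote y = +7 mm, z = 5 mm). Four like pairs of upright slots in the long walls take the divider board across the tote: centres at tote y = +7, -48, -103, -158 mm; each 11 mm wide (along y), open at the top, down to the floor, 6 mm deep into each wall (70 mm from slot bottom to slot bottom)
- stand: Steel board stand fixed to the bench, 95 (x) x 60 (y) mm base plate 10 mm thick, with two upright steel strips along x, 45 mm tall over all, that hold the divider board upright between them. Origin: centre of the underside
- board: White plastic divider board, 65 mm wide (its x) x 8 mm thick (its y) x 110 mm tall (z), 70 g. Stands upright in the stand at the start, its underside 10 mm above the bench, sticking out 75 mm above the strips. Origin: centre of its lower edge
- lamp (a joint): Angle of the lamp arm's stiff hinge, rad, range 0 to 1.9. 0: the arm points along -y from its post (parked along the back of the bench, behind the tote); growing, it swings clockwise as seen from above, so 1.57 points along -x, towards the robot. Head position = post + 0.25 m * (-sin q, -cos q). It stays where it is left (about 0.35 N m of friction)
- lamp_head (a point): Centre of the lamp head at the free end of the arm: a white disc 90 mm across and 24 mm thick, its underside 190 mm above the bench
- lamp_grip (a point): Point to take on the black upright grip on top of the lamp head: a round post 18 mm across, from z = 214 to 269 mm; the point is on its axis at z = 255 mm
- lamp_base: Fixed post of the lamp, 22 mm across and 190 mm tall on a round foot 90 mm across, at the back of the bench. Origin: centre of the underside, on the hinge axis
- jar_a: Amber glass spice jar with a steel lid, round, 50 mm across, 64 mm tall, 140 to 280 g. May be absent. Origin: centre of the underside, z up
- jar_b: A second jar like jar_a. May be absent
- tin_a: Plain aluminium square tin, 50 x 50 mm, 64 mm tall, 150 to 310 g. May be absent. Origin: centre of the underside, x and y square to its sides
- tin_b: A second tin like tin_a. May be absent
- can: Round steel food can with a paper band, 50 mm across, 62 mm tall, 175 to 350 g. May be absent. Origin: centre of the underside
- carton: Brown cardboard carton, stiff, 50 mm (its x) x 104 mm (its y) x 64 mm tall, 140 to 280 g. May be absent. Origin: centre of the underside
- label_roll: Bystander: roll of paper labels, 76 mm across, 45 mm tall, between the tote and the back. Origin: centre of the underside
- mincer_plate: Bystander: square steel mincer plate with holes, 62 x 62 x 12 mm, lying at the back left. Origin: centre of the underside
- tamper: Bystander: white plastic mincer tamper standing upright, 48 mm across, 165 mm tall, at the left near the robot. Origin: centre of the underside
- bowl: Bystander: steel bowl 100 mm across, 40 mm tall, at the left. Origin: centre of the underside
- beaker: Bystander: steel beaker 80 mm across, 90 mm tall, at the back right. Origin: centre of the underside
Things that resemble listed ones, but are neither listed nor needed, are in the scene too. What is shaped like the jar_a but purple or yellow is not meant.

How it is judged (in metres and radians):
On the way, in this order (a step that is already met when the one before it is completed fails the run):
1. the lamp is swung clear, back along the rear of the bench (hinge below 0.4 rad) (value of joint lamp below 0.4 rad), for 0.2 s.
2. every item on the bench stands upright on the tote's floor (x of jar_a in the frame of tote between -0.012 and 0.012 m and y of jar_a in the frame of tote between -0.155 and 0.17 m and z of each of jar_a, jar_b, tin_a, tin_b, can, carton in the frame of tote below 0.012 m and angle between each of jar_a, jar_b, tin_a, tin_b, can, carton's own z axis and vertical below 0.15 rad and x of jar_b in the frame of tote between -0.012 and 0.012 m and y of jar_b in the frame of tote between -0.155 and 0.17 m and x of tin_a in the frame of tote between -0.012 and 0.012 m and y of tin_a in the frame of tote between -0.155 and 0.17 m and x of tin_b in the frame of tote between -0.012 and 0.012 m and y of tin_b in the frame of tote between -0.155 and 0.17 m and x of can in the frame of tote between -0.012 and 0.012 m and y of can in the frame of tote between -0.155 and 0.17 m and x of carton in the frame of tote between -0.012 and 0.012 m and y of carton in the frame of tote between -0.155 and 0.17 m), for 0.2 s.
3. the divider board is fully down in a pair of slots, with all goods between it and the plain end (x of board in the frame of tote between -0.008 and 0.008 m and z of board in the frame of tote below 0.01 m and angle between board's own z axis and vertical below 0.15 rad and angle between the x axis of board and the x axis of tote, either way round below 0.12 rad and ((y of board in the frame of tote between -0.001 and 0.015 m and y of each of jar_a, jar_b, tin_a, tin_b, can in the frame of tote above 0.032 m and y of carton in the frame of tote above 0.057 m) or (y of board in the frame of tote between -0.056 and -0.04 m and y of each of jar_a, jar_b, tin_a, tin_b, can in the frame of tote above -0.023 m and y of carton in the frame of tote above 0.002 m) or (y of board in the frame of tote between -0.111 and -0.095 m and y of each of jar_a, jar_b, tin_a, tin_b, can in the frame of tote above -0.078 m and y of carton in the frame of tote above -0.053 m) or (y of board in the frame of tote between -0.166 and -0.15 m and y of each of jar_a, jar_b, tin_a, tin_b, can in the frame of tote above -0.133 m and y of carton in the frame of tote above -0.108 m))), for 0.2 s.
4. the lamp head is over the tote (x of lamp_head in the frame of tote between -0.055 and 0.055 m and y of lamp_head in the frame of tote between -0.17 and 0.17 m), for 0.2 s.
At the end, for the whole second after the job is handed in: All goods present stand upright (0.15 rad) on the tote floor, the row within 25 mm of the plain end, each within 16 mm of another and one within 40 mm of the board; the board is down (5 mm) and square in a slot pair beyond the row; lamp head within 55 mm of the tote's centre line; all at rest (all of step 2 and all of step 3 and all of step 4 and (horizontal distance between jar_a and jar_b below 0.067 m or horizontal distance between jar_a and tin_a below 0.067 m or horizontal distance between jar_a and tin_b below 0.067 m or horizontal distance between jar_a and can below 0.067 m or horizontal distance between jar_a and carton below 0.095 m) and (horizontal distance between jar_b and jar_a below 0.067 m or horizontal distance between jar_b and tin_a below 0.067 m or horizontal distance between jar_b and tin_b below 0.067 m or horizontal distance between jar_b and can below 0.067 m or horizontal distance between jar_b and carton below 0.095 m) and (horizontal distance between tin_a and jar_a below 0.067 m or horizontal distance between tin_a and jar_b below 0.067 m or horizontal distance between tin_a and tin_b below 0.067 m or horizontal distance between tin_a and can below 0.067 m or horizontal distance between tin_a and carton below 0.095 m) and (horizontal distance between tin_b and jar_a below 0.067 m or horizontal distance between tin_b and jar_b below 0.067 m or horizontal distance between tin_b and tin_a below 0.067 m or horizontal distance between tin_b and can below 0.067 m or horizontal distance between tin_b and carton below 0.095 m) and (horizontal distance between can and jar_a below 0.067 m or horizontal distance between can and jar_b below 0.067 m or horizontal distance between can and tin_a below 0.067 m or horizontal distance between can and tin_b below 0.067 m or horizontal distance between can and carton below 0.095 m) and (horizontal distance between carton and jar_a below 0.095 m or horizontal distance between carton and jar_b below 0.095 m or horizontal distance between carton and tin_a below 0.095 m or horizontal distance between carton and tin_b below 0.095 m or horizontal distance between carton and can below 0.095 m) and (y of any of jar_a, jar_b, tin_a, tin_b, can in the frame of tote above 0.128 m or y of carton in the frame of tote above 0.101 m) and (horizontal distance between any of jar_a, jar_b, tin_a, tin_b, can and board below 0.07 m or horizontal distance between carton and board below 0.097 m) and linear speed of each of jar_a, jar_b, tin_a, tin_b, can, carton, board below 0.03 m/s and velocity of joint lamp between -0.1 and 0.1 rad/s); the robot touches nothing.
It fails at once if a bystander (label roll, mincer plate, tamper, bowl or beaker) is pushed more than 60 mm or knocked over (distance of any of label_roll, mincer_plate, tamper, bowl, beaker from where it was at the start of the episode above 0.06 m or angle between any of tamper, beaker's own z axis and vertical above 0.8 rad).
Of jar_a, jar_b, tin_a, tin_b, can, carton only 3 to 5 are there at a start; the rules pass over those that are not, and their reading is None.
At some moment in a run one of jar_a, jar_b, tin_a, tin_b, can, carton may be knocked a few centimetres aside while the robot is not near it.
It also fails if it takes over 210 s, if anything falls off the work surface, if the arm or the gripper's body presses on something with over 40 N, if the wrist force passes 120 N, or if a joint passes its speed limit or range.

### The arm

A 7-joint arm with a two-finger parallel gripper is mounted at the origin on the work surface. World frame = base frame: x ahead of the robot, y to its left, z up, the work surface at z = 0. Lengths are in m, angles in degrees, forces in N, time in s.
With the tool pointing down it reaches from about 0.35 to 0.9 m from the base axis. Payload 8.1 kg.
Tool frame: the origin (TCP) lies on the mounting face of the last link; the fingertips stand 173 mm ahead of it and the grasp point (between the pads) lies 155 mm ahead of it (ctrl.grip_point_offset is the distance from the TCP to the grasp point, in m); z points along the fingers, y is the direction in which the jaws open and shut (so a half turn about z gives the same grasp; the last joint's range is limited). The gripper opens to 85 mm and grips with 20 to 120 N. Pads are 22 mm wide; open, the fingers measure 114 mm over their backs; the gripper's body (76 mm by 85 mm) begins 54 mm behind the grasp point. The pads swing forward as they close: fully open they stand 13 mm farther back than shut.
Start: joints at [64.137, 24.895, 1.432, 90.138, -0.665, 64.973, -4.303], TCP at [0.214, -0.587, 0.405] pointing down, gripper open.
Joint ranges: [-149.89, 149.89], [-25.12, 119.58], [-72.63, 75.52], [4.76, 147.25], [-75.54, 255.54], [6.69, 114.76], [-157.13, 157.13]. Speed limits (degrees/s): [127.2, 127.2, 172.46, 172.46, 180, 180, 180].

### API

Orientations are given as a 3x3 rotation matrix whose columns are the frame's x, y, z axes.
In Python, from rig import ctrl gives the robot as it stands.
- The arm moves only by the shell command python3 -m creep 'ROWS' [OPENING] [FORCE]. ROWS is JSON, a list of rows, each a list of 6 numbers: the shift along the tool's x, y, z in cm, then the turn, a rotation vector about the tool's x, y, z in degrees. A call has 1 to 12 rows; each row is the pose to reach, as a shift and turn from the pose measured when the call began, along the tool's axes at that moment; what a row does not reach only later rows make up. A row lasts 1/10 s, in which the tool goes at most 50 mm and 8.59 degrees, less where a joint would pass 70% of its speed; a pose out of reach is approached as far as the arm can. A call with a gripper value outside its range is refused whole. OPENING is the closure, from -1 (fully open) to 1 (shut), set as the call begins (- or left out, the last holds). The fingers move at their own pace and stop on an object; FORCE is the grip in N (left out, the last holds). Time passes only in rows, so rows that repeat a pose let the fingers close. It gives the time, the measured TCP pose, the force and the opening at its end, in the units of the state.
- ctrl.state(): the state, without advancing time (a new reading comes with each control period).
- ctrl.snapshot(name): name is "side" or "top"; returns a dict with "image" (420x560x3 uint8, red, green, blue), "camera_matrix" (3x3 intrinsics, pixels), "extrinsics" (4x4, takes a point from world to camera coordinates). Camera axes: x right, y down, z forward; pixel columns grow to the right and rows downward; lengths in m; the calibration is good to about 2 mm. A picture is of the moment at which its call begins. There is no depth.
- ctrl.hand_in(): hands the job in, once; it reports no verdict.
Trained networks look in a picture, given as the dict that the camera call returned (one of the last four; its "shot" number tells which), for a name from the list of things; names that differ only in an ending like _2 or _b are one class to them, and where a whole thing is asked for, a point or a joint stands for the part that bears it (a point fixed in the world has none). Each returns a list of dicts, best first, with "score" (0 to 1); they miss things now and then, are a little off and sometimes report something else, mostly with a low value. They report only what shows in the picture. A call takes as long as a camera call. They do not tell look-alikes from the thing itself.
- ctrl.regions_of(query, picture): "region" (420x560 bool, what is visible of it) and "extent" ([left, top, width, height] in pixels, round what is visible of it).
The state is a dict: "clock": time; "qpos": joint angles; "joint_velocities": joint speeds; "effort": joint torques, N m; "tool_pos": TCP position; "ee_rot": TCP orientation; "ft_force": force on the tool from outside, world axes, zero at the start; "ft_torque": the same for the moment, N m; "finger_gap": finger opening in m.
Only numpy, scipy, OpenCV 4.12 (cv2) and the standard library are available. Lean on these libraries where they do the work, as an engineer would, in place of code of your own. Each camera call takes 0.05 s, during which the arm holds its last target.

## Working session

There is one attempt and no reset: what is moved stays moved. The work goes in short steps, Python scripts to look and compute and a shell command to move; the robot and the scene stay as the last step left them, time stands still between calls to the robot, and variables do not carry over. Pictures are saved under pics/ and viewed, and the job is handed in when it is done.

```bash
ls; mkdir -p pics; python3 - <<'E'
from rig import ctrl
import cv2,numpy as np
s=ctrl.state()
for k,v in s.items(): print(k,np.round(v,3).tolist())
print(ctrl.grip_point_offset)
for n in("top","side"):
    p=ctrl.snapshot(n); cv2.imwrite(f"pics/{n}0.png",p["image"][:,:,::-1])
    print(n,p["camera_matrix"].tolist(),np.round(p["extrinsics"],4).tolist())
E
```

```text
pics
clock 0.0
qpos [64.138, 24.938, 1.43, 90.189, -0.664, 64.971, -4.301]
joint_velocities [-0.018, 0.041, -0.044, -0.075, 0.006, 0.004, -0.013]
effort [0.0, -67.047, 1.025, -31.62, 0.016, 0.013, -0.0]
tool_pos [0.213, -0.587, 0.404]
ee_rot [[0.94, 0.342, -0.001], [0.342, -0.94, 0.001], [-0.0, -0.002, -1.0]]
ft_force [-0.072, -0.065, -0.101]
ft_torque [-0.019, 0.054, -0.015]
finger_gap 0.085
0.1547
top [[393.86246359281796, 0.0, 278.3688064040343], [0.0, 393.86246359281796, 210.4041685625738], [0.0, 0.0, 1.0]] [[0.0304, -0.999, -0.0327, 0.0454], [-0.985, -0.0243, -0.1709, 0.5369], [0.17, 0.0374, -0.9847, 1.1392], [0.0, 0.0, 0.0, 1.0]]
side [[380.578578845665, 0.0, 280.0837389123693], [0.0, 380.578578845665, 212.62246295045364], [0.0, 0.0, 1.0]] [[-0.7667, -0.642, -0.0039, 0.4172], [-0.3479, 0.4205, -0.8379, 0.3102], [0.5396, -0.6411, -0.5457, 0.7654], [0.0, 0.0, 0.0, 1.0]]
```

View pics/top0.png

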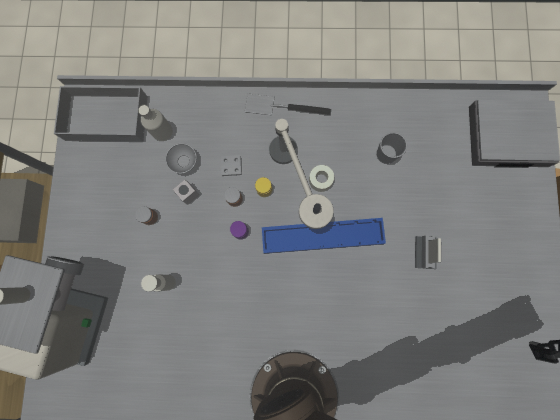

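View pics/side0.png

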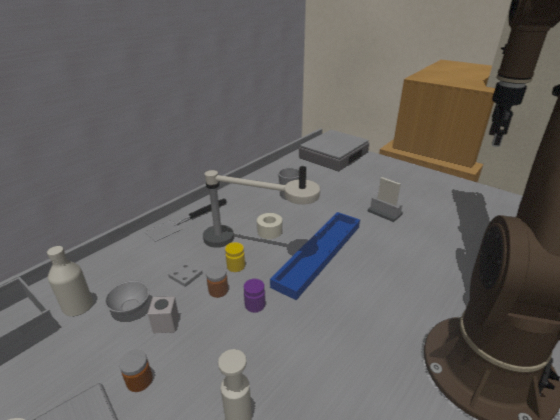

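The top view shows two amber jars with grey lids at about (233,197) and (147,215), the square tin at (184,190), and purple and yellow decoys at (239,230) and (263,186). The lamp head is at (316,211) above the tote, and the stand is at (428,252). Next I'll run the detections and make crops.

```bash
cat > h.py <<'E'
from rig import ctrl
import cv2,numpy as np
from scipy.spatial.transform import Rotation as R
def proj(p,X):
    X=np.atleast_2d(X); c=X@p["extrinsics"][:3,:3].T+p["extrinsics"][:3,3]
    u=c@np.array(p["camera_matrix"]).T; return u[:,:2]/u[:,2:]
def ray(p,uv):
    E=np.array(p["extrinsics"]);d=np.linalg.inv(np.array(p["camera_matrix"]))@np.r_[uv,1.]
    return -E[:3,:3].T@E[:3,3],E[:3,:3].T@d
def at_z(p,uv,z):
    o,d=ray(p,uv); return o+d*(z-o[2])/d[2]
def crop(p,name,l,t,w,h,k=4):
    im=p["image"][t:t+h,l:l+w,::-1]
    cv2.imwrite(f"pics/{name}.png",cv2.resize(im,None,fx=k,fy=k,interpolation=cv2.INTER_CUBIC))
def tri(p1,u1,p2,u2):
    o1,d1=ray(p1,u1);o2,d2=ray(p2,u2);A=np.c_[d1,-d2]
    t=np.linalg.lstsq(A,o2-o1,rcond=None)[0];a=o1+t[0]*d1;b=o2+t[1]*d2
    return (a+b)/2,np.linalg.norm(a-b)
def totool(dv):  # world shift (m) -> tool axes cm
    return np.round(np.array(ctrl.state()["ee_rot"]).T@np.array(dv)*100,2)
E
python3 - <<'E'
from h import *
for n in("top","side"):
    p=ctrl.snapshot(n)
    for q in["jar_a","tin_a","can","carton","tote","board","stand","lamp_head","lamp_base","lamp_grip","label_roll","mincer_plate","tamper","bowl","beaker"]:
        for r in ctrl.regions_of(q,p)[:6]:
            m=r["region"];c=np.argwhere(m).mean(0)[::-1]
            if r["score"]>.2: print(n,q,round(r["score"],2),r["extent"],np.round(c,1),m.sum(),"z0.03:",np.round(at_z(p,c,.03)[:2],3))
    if n=="top": crop(p,"topc",120,150,140,100,5); crop(p,"topd",250,110,200,150,4)
    else: crop(p,"sidec",50,220,230,180,3)
E
```

```text
top jar_a 0.83 [230.4, 219.0, 13.9, 19.1] [238.5 229.5] 255 z0.03: [0.476 0.18 ]
top jar_a 0.59 [255.4, 176.4, 19.2, 19.8] [263.3 186.9] 258 z0.03: [0.611 0.11 ]
top jar_a 0.56 [225.5, 187.1, 17.3, 22.9] [232.7 196.6] 289 z0.03: [0.578 0.203]
top jar_a 0.52 [133.1, 204.5, 24.2, 22.6] [146.3 215. ] 323 z0.03: [0.514 0.468]
top jar_a 0.25 [276.7, 116.2, 59.5, 111.3] [307.1 189.1] 1498 z0.03: [ 0.607 -0.026]
top tin_a 0.66 [172.7, 183.6, 28.0, 20.2] [186. 192.] 414 z0.03: [0.589 0.349]
top tote 0.61 [263.6, 219.9, 121.5, 31.6] [324.  235.5] 3016 z0.03: [ 0.465 -0.079]
top board 0.73 [428.0, 237.9, 11.2, 25.9] [435.  250.3] 304 z0.03: [ 0.43  -0.407]
top stand 0.61 [414.7, 234.8, 22.4, 34.2] [423.  252.2] 523 z0.03: [ 0.423 -0.372]
top lamp_head 0.94 [275.3, 115.9, 60.1, 114.0] [307.  189.5] 1522 z0.03: [ 0.606 -0.025]
top lamp_base 0.62 [269.2, 121.5, 67.4, 106.9] [300.2 179.7] 2103 z0.03: [ 0.636 -0.004]
top lamp_grip 0.79 [273.8, 119.7, 59.6, 107.4] [307.5 191. ] 1445 z0.03: [ 0.601 -0.027]
top label_roll 0.73 [306.9, 164.4, 28.3, 27.9] [321.3 177.8] 489 z0.03: [ 0.644 -0.069]
top min
[... 1679 characters left out ...]
-0.136]
side lamp_grip 0.81 [204.1, 167.0, 117.6, 37.8] [277.3 185.6] 1359 z0.03: [ 0.776 -0.262]
side label_roll 0.97 [254.7, 212.6, 29.4, 25.4] [269.5 225.3] 608 z0.03: [ 0.637 -0.061]
side mincer_plate 0.65 [173.4, 261.5, 28.9, 22.9] [185.7 273.4] 488 z0.03: [0.66  0.231]
side mincer_plate 0.58 [277.1, 168.8, 18.7, 28.1] [288.1 175. ] 268 z0.03: [ 0.797 -0.348]
side tamper 0.74 [218.0, 350.5, 31.2, 69.5] [235.1 385.9] 1838 z0.03: [0.345 0.366]
side bowl 0.97 [102.4, 281.1, 47.5, 31.1] [127.  297.5] 1174 z0.03: [0.699 0.371]
side beaker 0.83 [277.8, 164.4, 18.8, 32.8] [287.1 176.4] 267 z0.03: [ 0.793 -0.337]
side beaker 0.61 [149.6, 293.4, 29.6, 40.1] [163.7 313.7] 915 z0.03: [0.592 0.346]
```

View pics/topc.png

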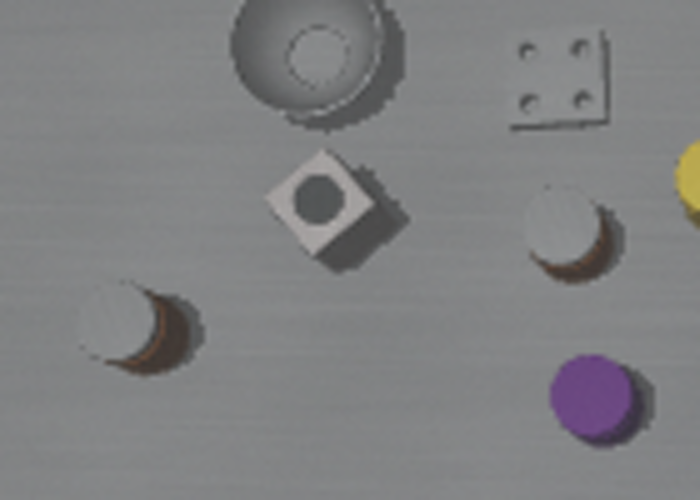

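View pics/topd.png

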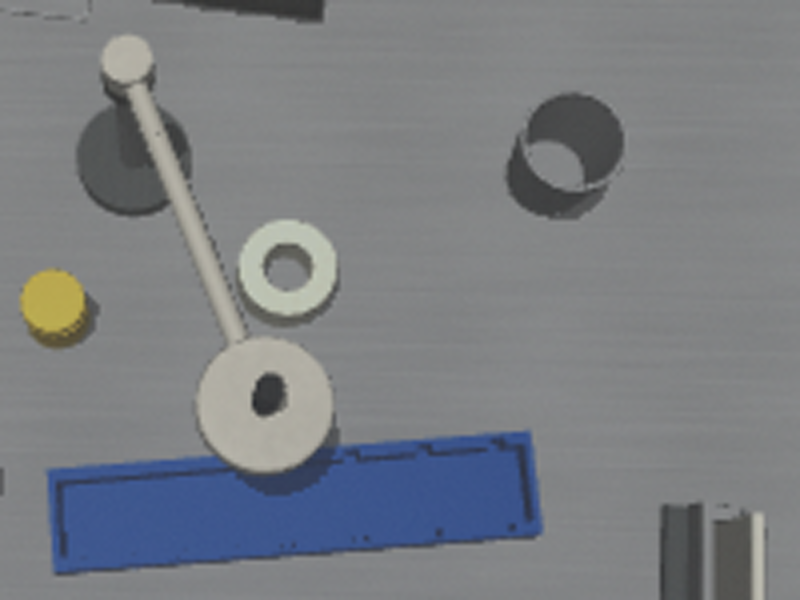

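View pics/sidec.png

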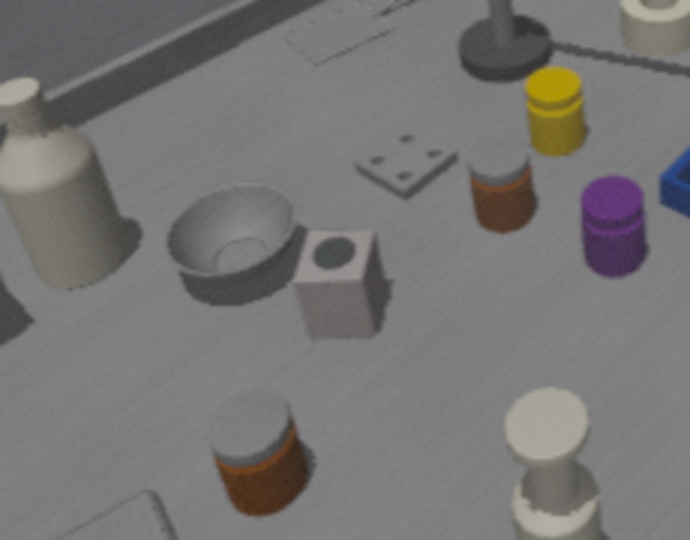

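Candidates for the jar: (233,197) amber, (147,215) amber, (239,230) purple and (263,186) yellow. By the description, only the two amber ones count. The tin is at (184,190), and I see no can or carton. That gives 3 goods. The slots are at the right (-y) end of the tote, so the plain end is the left one (+y).

```bash
cat > meas.py <<'E'
from h import *
from scipy.optimize import least_squares
T=ctrl.snapshot("top");S=ctrl.snapshot("side")
# tote by corner pixels
c=[(262,227.5),(382.5,218),(385.25,243.75),(264.25,253.25)]
W=np.array([at_z(T,u,.03)[:2] for u in c]);print("tote corners",W.round(4).tolist(),np.linalg.norm(W-np.roll(W,-1,0),axis=1).round(3))
loc=np.array([(.039,.1835),(.039,-.1835),(-.039,-.1835),(-.039,.1835)])
f=lambda x:((loc@np.array([[np.cos(x[2]),np.sin(x[2])],[-np.sin(x[2]),np.cos(x[2])]])+x[:2])-W).ravel()
r=least_squares(f,[.45,-.08,0]);print("tote",r.x.round(4),"res mm",(r.fun*1e3).round(1))
def obj(q,d,h,model):
    # fit centre x,y by mask centroid vs rendered hull centroid in both views
    out={}
    for n,p in(("T",T),("S",S)):
        for g in ctrl.regions_of(q,p):
            if g["score"]<.4: continue
            cc=np.argwhere(g["region"]).mean(0)[::-1]
            x0=at_z(p,cc,h/2)[:2]
            print(n,q,round(g["score"],2),cc.round(1),"xy",x0.round(4))
obj("jar_a",.05,.064,0);obj("tin_a",.05,.064,0)
# lamp
cr=np.array
for nm,u,z in(("foot",(250+134/4,110+158/4),.01),("hingetop",(250+128/4,110+60/4),.2),("head",(250+265/4,110+405/4),.214),("griptop",(250+270/4,110+392/4),.255)):
    print(nm,at_z(T,u,z).round(4))
crop(S,"sidelamp",190,150,140,110,5);crop(S,"sidestand",350,160,70,70,8);crop(T,"topstand",400,220,60,60,10)
E
python3 meas.py
```

```text
tote corners [[0.4845, 0.109], [0.5229, -0.2543], [0.4453, -0.2613], [0.4069, 0.0993]] [0.365 0.078 0.363 0.078]
tote [ 0.4649 -0.0768  0.1059] res mm [-0.2  0.8  0.2 -0.9  0.2 -2.1 -0.1  2.2]
T jar_a 0.71 [233.3 196.6] xy [0.5778 0.2011]
T jar_a 0.58 [239.  229.7] xy [0.4756 0.1786]
T jar_a 0.56 [263.7 187.2] xy [0.6097 0.1081]
T jar_a 0.54 [146.1 215.6] xy [0.5119 0.4675]
S jar_a 0.91 [234.8 256.4] xy [0.6108 0.1073]
S jar_a 0.69 [136.  370.4] xy [0.5124 0.4658]
S jar_a 0.6 [254.3 295.1] xy [0.4742 0.1773]
S jar_a 0.58 [217.6 280.6] xy [0.5768 0.199 ]
T tin_a 0.7 [323.  235.8] xy [ 0.464  -0.0759]
T tin_a 0.57 [185.2 191.5] xy [0.5904 0.3516]
S tin_a 0.71 [163.7 314.4] xy [0.5883 0.3483]
foot [0.7395 0.0512 0.01  ]
hingetop [0.7449 0.0517 0.2   ]
head [ 0.5068 -0.0436  0.214 ]
griptop [ 0.508  -0.0442  0.255 ]
```

View pics/sidelamp.png

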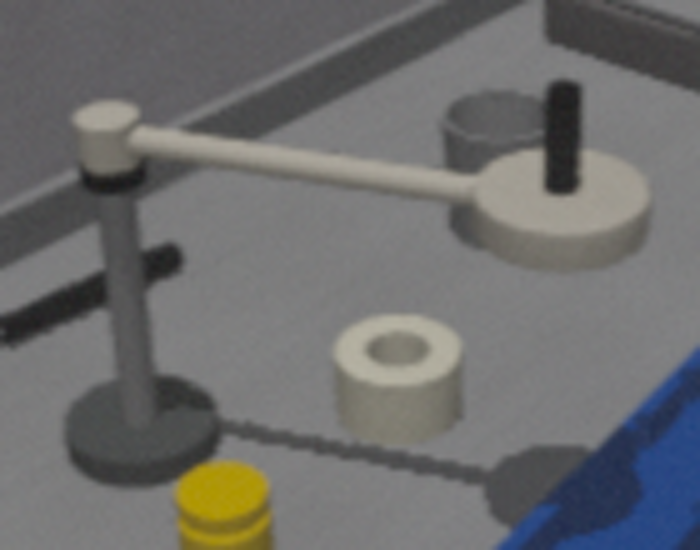

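View pics/topstand.png

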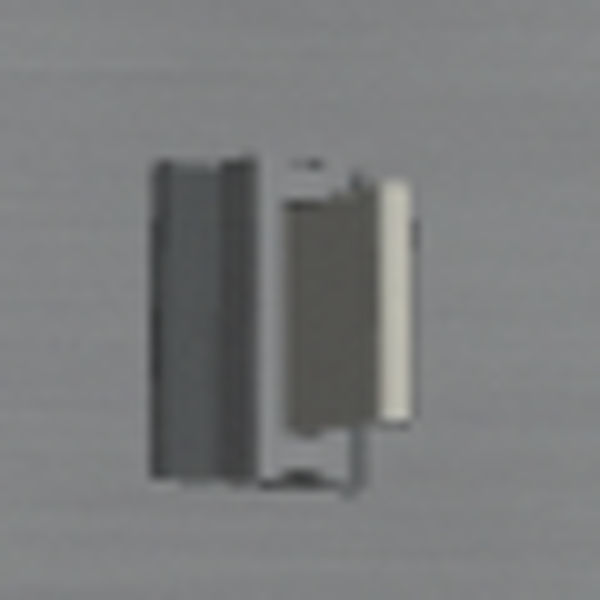

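View pics/sidestand.png

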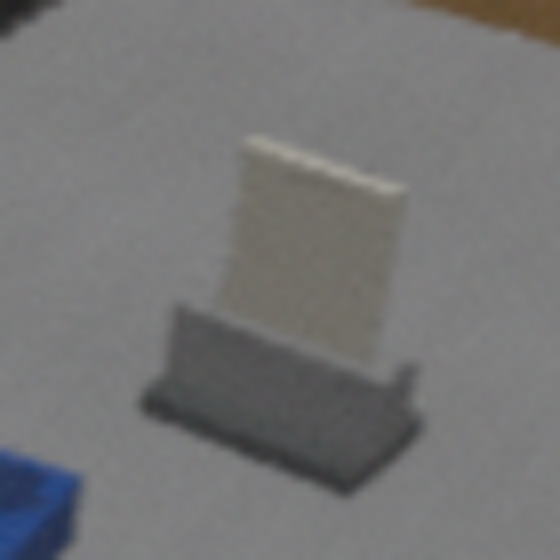

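```bash
python3 - <<'E'
from h import *
T=ctrl.snapshot("top");S=ctrl.snapshot("side")
print("griptop",tri(T,(316.9,208),S,(302.6,167.6)))
print("boardtop",tri(T,(439.6,250),S,(390.6,180.6)))
for u in((439.4,238.2),(439.6,262),(438.2,238.2),(441,238.2)): print(at_z(T,u,.12).round(4))
print("expected grip px",proj(T,[.508,-.044,.269]),proj(S,[.508,-.044,.269]))
s=ctrl.state(); print(s["clock"])
p=np.array(s["tool_pos"])
print(totool(np.array([.508,-.044,.47])-p), totool(np.array([.508,-.044,.41])-p))
E
```

```text
griptop (array([ 0.50594743, -0.04154659,  0.26879269]), np.float64(0.0011691887456615464))
boardtop (array([ 0.42339815, -0.3886577 ,  0.11772825]), np.float64(0.0012565441740587334))
[ 0.4562 -0.3883  0.12  ]
[ 0.3911 -0.3863  0.12  ]
[ 0.4561 -0.385   0.12  ]
[ 0.4563 -0.3926  0.12  ]
expected grip px [[317.80185076 206.97477132]] [[302.77630205 166.97028674]]
2.1
[ 46.24 -41.01  -6.53] [ 46.24 -41.01  -0.53]
```

```bash
python3 -m creep '[[1,-0.9,-3,0,0,0],[4,-3.6,-6,0,0,0],[8,-7.1,-6.5,0,0,0],[12,-10.7,-6.5,0,0,0],[16,-14.3,-6.5,0,0,0],[20,-17.8,-6.5,0,0,0],[24,-21.4,-6.5,0,0,0],[28,-25,-6.5,0,0,0],[32,-28.6,-6.5,0,0,0],[36,-32.1,-6.5,0,0,0],[40,-35.7,-6.5,0,0,0],[43,-38.4,-6.5,0,0,0]]' -1 40; python3 - <<'E'
from h import *
s=ctrl.state();print(np.round(s["qpos"],0),totool(np.array([.506,-.0425,.47])-s["tool_pos"]))
E
```

```text
clock: 3.3
tool_pos: [0.476, -0.0981, 0.4701]
ee_rot: [[0.94, 0.341, 0.001], [0.341, -0.94, -0.0], [0.001, 0.001, -1.0]]
ft_force: [1.6, -0.8, 0.0]
finger_gap: 0.0853
[ 22.  10. -19. 102.   4.  68. -69.] [ 4.71 -4.2   0.01]
```

```bash
python3 -m creep '[[2.5,-2.2,0,0,0,0],[4.7,-4.2,0,0,0,0],[4.7,-4.2,0,0,0,0],[4.7,-4.2,0,0,0,0],[4.7,-4.2,2,0,0,0],[4.7,-4.2,4,0,0,0],[4.7,-4.2,6,0,0,0],[4.7,-4.2,6,0,0,0]]'; python3 - <<'E'
from h import *
s=ctrl.state();p=ctrl.snapshot("side");crop(p,"s1",190,80,180,170,4)
E
```

```text
clock: 4.1
tool_pos: [0.5047, -0.0443, 0.4079]
ee_rot: [[0.941, 0.339, -0.004], [0.339, -0.941, -0.001], [-0.004, -0.0, -1.0]]
ft_force: [-1.3, -0.6, -0.6]
finger_gap: 0.0857
```

View pics/s1.png

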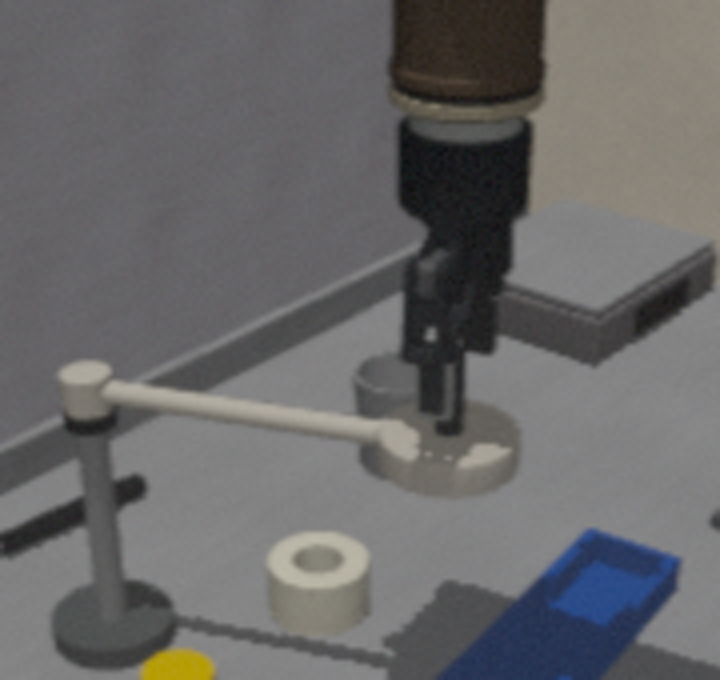

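The lamp grip stands between the two fingers, so I'll close on it.

```bash
python3 -m creep '[[0,0,0,0,0,0],[0,0,0,0,0,0],[0,0,0,0,0,0],[0,0,0,0,0,0],[0,0,0,0,0,0],[0,0,0,0,0,0]]' 1 50; python3 - <<'E'
from h import *
s=ctrl.state();g=np.array(s["tool_pos"]);print(s["finger_gap"],s["ft_force"])
post=np.array([.742,.0505]);d=g[:2]-post;print(np.linalg.norm(d));q0=np.arctan2(-d[0],-d[1]);print(q0)
for q in np.linspace(q0,.12,21)[1:]:
    h=post+np.linalg.norm(d)*np.array([-np.sin(q),-np.cos(q)]);print(round(q,2),totool(np.r_[h-g[:2],0]))
E
```

```text
clock: 4.75
tool_pos: [0.5053, -0.044, 0.41]
ee_rot: [[0.941, 0.34, -0.001], [0.34, -0.941, -0.001], [-0.001, 0.001, -1.0]]
ft_force: [-2.2, -0.9, 5.4]
finger_gap: 0.0166
0.016560966830539273 [-2.15310624 -0.8578899   5.35480584]
0.2548057666552529
1.191045044653345
1.14 [0.08 1.36 0.  ]
1.08 [0.24 2.72 0.  ]
1.03 [0.46 4.06 0.  ]
0.98 [0.76 5.39 0.  ]
0.92 [1.13 6.71 0.  ]
0.87 [1.57 8.   0.  ]
0.82 [2.08 9.27 0.  ]
0.76 [ 2.65 10.5   0.  ]
0.71 [ 3.29 11.71  0.  ]
0.66 [ 4.   12.88  0.  ]
0.6 [ 4.76 14.01  0.  ]
0.55 [ 5.59 15.09  0.  ]
0.49 [ 6.47 16.13  0.  ]
0.44 [ 7.41 17.13  0.  ]
0.39 [ 8.39 18.07  0.  ]
0.33 [ 9.43 18.95  0.  ]
0.28 [10.51 19.78  0.  ]
0.23 [11.64 20.55  0.  ]
0.17 [12.81 21.26  0.  ]
0.12 [14.01 21.91 -0.  ]
```

```bash
python3 -m creep '[[0.1,1.4,0,0,0,0],[0.25,2.7,0,0,0,0],[0.5,4.05,0,0,0,0],[0.8,5.4,0,0,0,0],[1.1,6.7,0,0,0,0],[1.6,8,0,0,0,0],[2.1,9.3,0,0,0,0],[2.65,10.5,0,0,0,0],[3.3,11.7,0,0,0,0],[4,12.9,0,0,0,0],[4.8,14,0,0,0,0]]'; python3 - <<'E'
from h import *
s=ctrl.state();g=np.array(s["tool_pos"]);print(s["ft_force"],s["ft_torque"],np.round(s["qpos"]))
post=np.array([.742,.0505]);d=g[:2]-post;q0=np.arctan2(-d[0],-d[1]);print(q0,np.linalg.norm(d))
for q in np.arange(q0,.1,-.053)[1:]:
    h=post+.2535*np.array([-np.sin(q),-np.cos(q)]);print(round(q,2),totool(np.r_[h-g[:2],0]))
E
```

```text
clock: 5.85
tool_pos: [0.5989, -0.1603, 0.41]
ee_rot: [[0.941, 0.339, -0.001], [0.339, -0.941, -0.001], [-0.001, 0.001, -1.0]]
ft_force: [-2.1, 2.2, 4.6]
finger_gap: 0.0167
[-2.05875031  2.21693937  4.61048735] [0.63222401 0.39125228 0.34675715] [ 22.  25. -17.  89.   8.  66. -67.]
0.5963917933582397 0.2547884609422015
0.54 [ 0.92  0.99 -0.  ]
0.49 [ 1.8   2.01 -0.  ]
0.44 [ 2.72  2.98 -0.  ]
0.38 [ 3.7   3.91 -0.  ]
0.33 [ 4.72  4.78 -0.  ]
0.28 [ 5.79  5.59 -0.  ]
0.23 [ 6.9   6.35 -0.  ]
0.17 [ 8.05  7.04 -0.  ]
0.12 [ 9.24  7.68 -0.  ]
```

```bash
python3 -m creep '[[0.9,1,0,0,0,0],[1.8,2,0,0,0,0],[2.7,3,0,0,0,0],[3.7,3.9,0,0,0,0],[4.7,4.8,0,0,0,0],[5.8,5.6,0,0,0,0],[6.9,6.4,0,0,0,0],[8,7.1,0,0,0,0],[9.2,7.7,0,0,0,0],[9.2,7.7,0,0,0,0],[9.2,7.7,0,0,0,0]]'; python3 -m creep '[[0,0,0,0,0,0],[0,0,0,0,0,0],[0,0,0,0,0,0],[0,0,0,0,0,0],[0,0,-3,0,0,0],[0,0,-6,0,0,0],[0,0,-9,0,0,0],[0,0,-9,0,0,0]]' -1; python3 - <<'E'
from h import *
p=ctrl.snapshot("top");cv2.imwrite("pics/t2.png",p["image"][:,:,::-1])
E
```

```text
clock: 6.95
tool_pos: [0.7128, -0.2006, 0.4101]
ee_rot: [[0.94, 0.34, 0.001], [0.34, -0.94, 0.0], [0.001, -0.0, -1.0]]
ft_force: [1.4, 5.2, 2.5]
finger_gap: 0.0166
clock: 7.75
tool_pos: [0.7129, -0.2009, 0.5054]
ee_rot: [[0.941, 0.339, 0.009], [0.339, -0.941, -0.001], [0.008, 0.004, -1.0]]
ft_force: [0.5, -0.0, 0.8]
finger_gap: 0.0854
```

View pics/t2.png

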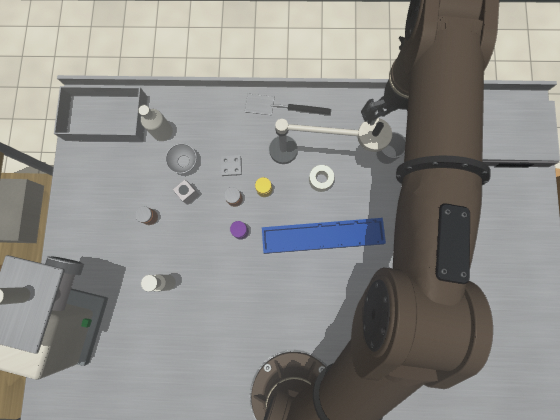

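The lamp is now parked at about (375,135), along the rear. The tote is fully visible, so I'll refine its pose with a colour-mask fit.

```bash
cat > tote.py <<'E'
from h import *
from scipy.optimize import least_squares
T=ctrl.snapshot("top")
im=T["image"].astype(int); m=((im[:,:,2]-im[:,:,0]>35)&(im[:,:,2]>70)).astype(np.uint8)
m[:205]=0;m[260:]=0
n,l,st,_=cv2.connectedComponentsWithStats(m);k=1+np.argmax(st[1:,4]);m=(l==k)
print(st[k])
tri_=cv2.convexHull(np.argwhere(m)[:,::-1].astype(np.int32))
hm=np.zeros(m.shape,np.uint8);cv2.fillConvexPoly(hm,tri_,255)
# soft fit: IoU between predicted silhouette hull and mask using supersampling
def sil(x):
    c,s=np.cos(x[2]),np.sin(x[2]);L=np.array([(a*.039,b*.1835,z) for a in(1,-1) for b in(1,-1) for z in(0,.03)])
    X=np.c_[x[0]+c*L[:,0]-s*L[:,1],x[1]+s*L[:,0]+c*L[:,1],L[:,2]]
    u=proj(T,X);h=cv2.convexHull(u.astype(np.float32)).reshape(-1,2)
    K=8;big=np.zeros((60*K,150*K),np.uint8)
    cv2.fillConvexPoly(big,np.round(((h+.5)-np.array([250,205]))*K).astype(np.int32),255)
    return cv2.resize(big,(150,60),interpolation=cv2.INTER_AREA)/255.
tgt=hm[205:265,250:400]/255.
from scipy.optimize import minimize
r=minimize(lambda x:((sil(x)-tgt)**2).sum(),[.465,-.077,.106],method="Nelder-Mead",options=dict(initial_simplex=[[.465,-.077,.106],[.47,-.077,.106],[.465,-.072,.106],[.465,-.077,.12]]))
print(r.x.round(4),r.fun)
crop(T,"tote1",250,205,150,60,5)
E
python3 tote.py; python3 - <<'E'
from h import *
s=ctrl.state();p=np.array(s["tool_pos"]);print(np.round(s["qpos"]))
print(totool(np.array([.577,.2,.30])-p))
E
```

```text
[ 262  218  124   35 3196]
[ 0.468  -0.075   0.1043] 62.33156478277586
[ 19.  35. -15.  60.   8.  85. -64.]
[  0.82 -42.33  20.03]
```

View pics/tote1.png

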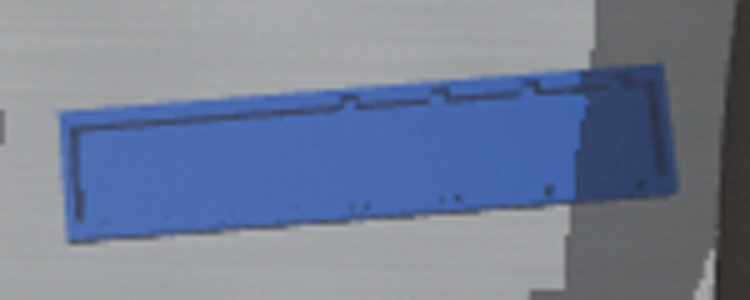

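```bash
python3 -m creep '[[0,-2,0,0,0,8],[0.1,-5,0,0,0,16],[0.2,-8.5,0,0,0,24],[0.3,-12,0,0,0,32],[0.4,-16,0,0,0,40],[0.5,-20,2,0,0,48],[0.6,-24,4,0,0,56],[0.7,-28,7,0,0,64],[0.8,-32,10,0,0,72],[0.8,-36,13,0,0,80],[0.8,-39.5,16,0,0,88],[0.8,-42.3,19,0,0,96]]' -0.7; python3 - <<'E'
from h import *
s=ctrl.state();p=np.array(s["tool_pos"]);print(np.round(s["qpos"]),s["finger_gap"])
R0=np.array(s["ee_rot"]);print("yaw",np.degrees(np.arctan2(R0[1,0],R0[0,0])))
T=ctrl.snapshot("top");S=ctrl.snapshot("side");print()
for n,P in(("T",T),("S",S)):
    for g in ctrl.regions_of("jar_a",P):
        cc=np.argwhere(g["region"]).mean(0)[::-1];print(n,round(g["score"],2),cc.round(1),at_z(P,cc,.032)[:2].round(4))
crop(S,"s3",190,150,190,150,4)
print(totool(np.array([.577,.2,.27])-p))
E
```

```text
clock: 9.05
tool_pos: [0.5934, 0.1539, 0.3431]
ee_rot: [[0.445, -0.895, -0.029], [-0.895, -0.445, 0.002], [-0.015, 0.025, -1.0]]
ft_force: [-0.9, 1.2, -1.9]
finger_gap: 0.0728
[ -41.   30.   32.   97.  -18.   60. -156.] 0.07281360977109762
yaw -63.58280265446958

T 0.87 [145.9 214.9] [0.5138 0.4682]
T 0.71 [263.8 186.4] [0.6123 0.1081]
T 0.68 [243.8 229.7] [0.4761 0.1639]
S 0.94 [136.2 370.3] [0.5123 0.4654]
S 0.93 [235.1 256.5] [0.6098 0.1072]
S 0.92 [217.1 280.9] [0.5771 0.2005]
S 0.73 [254.2 295.1] [0.4742 0.1775]
S 0.49 [270.3 151.6] [ 0.9831 -0.4611]
[-4.75 -0.83  7.36]
```

View pics/s3.png

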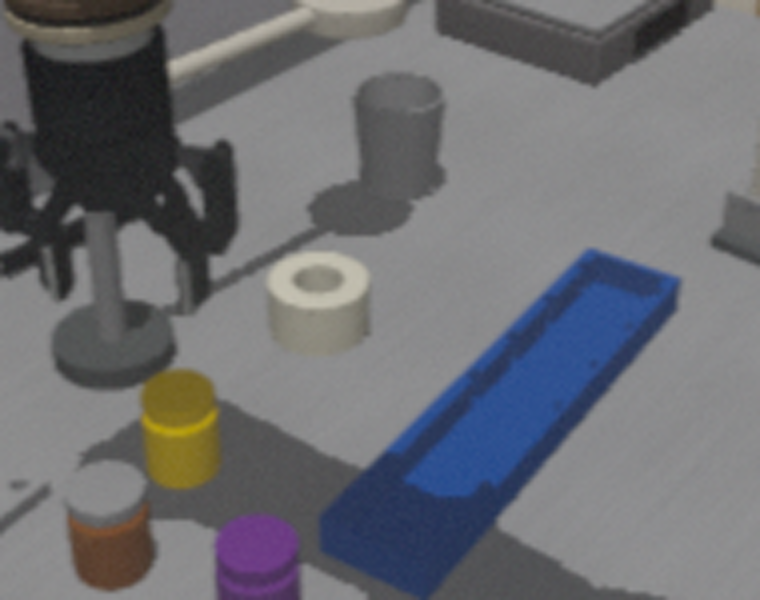

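Joint 7 ran to its limit in this direction, so I'll turn the other way to the equivalent grasp.

```bash
python3 -m creep '[[0,0,0,0,0,-8],[-1,0,0,0,0,-16],[-2,0,0,0,0,-24.5],[-3,-0.3,0,0,0,-33],[-4,-0.5,0,0,0,-41.5],[-4.7,-0.8,0,0,0,-50],[-4.7,-0.8,0,0,0,-58.5],[-4.7,-0.8,0,0,0,-67],[-4.7,-0.8,0,0,0,-75.5],[-4.7,-0.8,0,0,0,-84],[-4.7,-0.8,0,0,0,-92.5],[-4.7,-0.8,0,0,0,-100]]'; cat > st.py <<'E'
from h import *
import sys
s=ctrl.state();p=np.array(s["tool_pos"]);R0=np.array(s["ee_rot"])
print("q",np.round(s["qpos"]),"yaw",np.degrees(np.arctan2(R0[1,0],R0[0,0])).round(1),"gap",round(s["finger_gap"],4),"clock",s["clock"])
if len(sys.argv)>3: print("shift cm",totool(np.array([float(a) for a in sys.argv[1:4]])-p))
if len(sys.argv)>4:
    y=np.radians(float(sys.argv[4]));c,d=np.cos(y),np.sin(y)
    Rt=np.array([[c,d,0],[d,-c,0],[0,0,-1.]]);print("rotvec",np.degrees(R.from_matrix(R0.T@Rt).as_rotvec()).round(2))
E
python3 st.py .577 .2 .3 96
```

```text
clock: 10.45
tool_pos: [0.58, 0.1986, 0.3443]
ee_rot: [[0.797, 0.603, -0.03], [0.604, -0.797, 0.001], [-0.023, -0.019, -1.0]]
ft_force: [-0.3, 0.1, 0.9]
finger_gap: 0.0727
q [-27.  27.   5.  96.  -4.  59. -74.] yaw 37.1 gap 0.0727 clock 10.45
shift cm [-0.05 -0.21  4.44]
rotvec [ -1.68   0.65 -58.86]
```

```bash
python3 -m creep '[[0,0,0,-0.2,0.1,-8],[0,-0.2,1,-0.5,0.2,-16],[0,-0.2,2,-0.7,0.3,-24],[0,-0.2,3,-0.9,0.4,-32],[0,-0.2,4,-1.2,0.5,-40],[0,-0.2,4.4,-1.4,0.6,-48],[0,-0.2,4.4,-1.7,0.65,-56],[0,-0.2,4.4,-1.7,0.65,-58.9],[0,-0.2,4.4,-1.7,0.65,-58.9]]'; python3 st.py .577 .2 .207 96
```

```text
clock: 11.35
tool_pos: [0.5785, 0.1976, 0.3015]
ee_rot: [[-0.103, 0.995, 0.002], [0.995, 0.103, 0.001], [0.001, 0.002, -1.0]]
ft_force: [0.4, 1.0, 0.5]
finger_gap: 0.0723
q [-18.  30.  -9.  98.   6.  52. -23.] yaw 95.9 gap 0.0723 clock 11.35
shift cm [ 0.25 -0.15  9.45]
rotvec [ 0.14 -0.04 -0.08]
```

```bash
python3 -m creep '[[0.25,-0.15,3,0,0,0],[0.25,-0.15,6,0,0,0],[0.25,-0.15,8,0,0,0],[0.25,-0.15,9.2,0,0,0],[0.25,-0.15,9.4,0,0,0],[0.25,-0.15,9.4,0,0,0]]'; python3 st.py .577 .2 .207 96;  python3 - <<'E'
from h import *
crop(ctrl.snapshot("side"),"s4",160,180,150,150,4)
E
```

```text
clock: 11.95
tool_pos: [0.5775, 0.1996, 0.2081]
ee_rot: [[-0.102, 0.995, 0.003], [0.995, 0.102, 0.001], [0.001, 0.003, -1.0]]
ft_force: [1.2, 0.1, 0.9]
finger_gap: 0.0723
q [-19.  36.  -8. 103.   7.  41. -25.] yaw 95.9 gap 0.0723 clock 11.95
shift cm [ 0.05 -0.04  0.11]
rotvec [ 0.18 -0.06 -0.15]
```

View pics/s4.png

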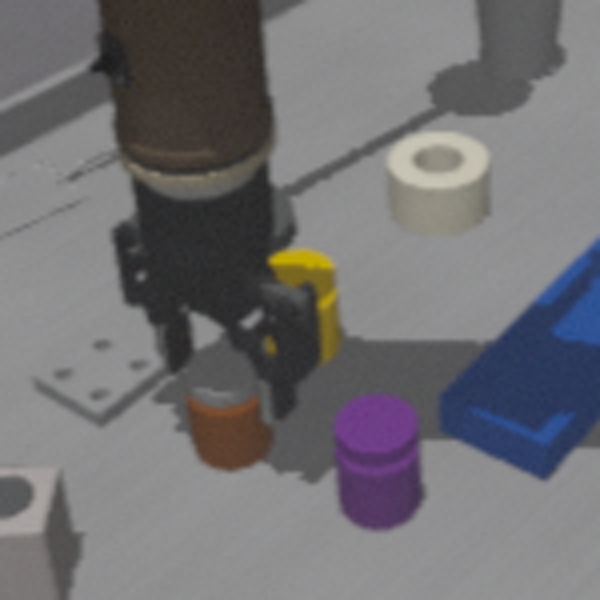

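The amber jar stands between the fingers, clear of the purple and yellow ones. I'll close and lift.

```bash
python3 -m creep '[[0,0,0,0,0,0],[0,0,0,0,0,0],[0,0,0,0,0,0],[0,0,0,0,0,0],[0,0,0,0,0,0]]' 1 50;  python3 -m creep '[[0,0,-1.5,0,0,0],[0,0,-4,0,0,0],[0,0,-7,0,0,0],[0,0,-10,0,0,0],[0,0,-10,0,0,0]]'; python3 - <<'E'
from h import *
from scipy.optimize import minimize
S=ctrl.snapshot("side");crop(S,"s5",160,150,220,160,3)
T=ctrl.snapshot("top");crop(T,"t5",220,160,190,100,4)
im=S["image"].astype(int)
E
python3 st.py
```

```text
clock: 12.5
tool_pos: [0.5781, 0.2001, 0.2101]
ee_rot: [[-0.102, 0.995, 0.006], [0.995, 0.102, 0.002], [0.002, 0.006, -1.0]]
ft_force: [-1.3, -0.5, 7.1]
finger_gap: 0.0487
clock: 13.0
tool_pos: [0.5787, 0.2006, 0.3157]
ee_rot: [[-0.102, 0.995, 0.014], [0.995, 0.102, 0.006], [0.004, 0.014, -1.0]]
ft_force: [0.7, 0.2, -2.5]
finger_gap: 0.0482
q [-18.  29.  -9.  98.   5.  53. -23.] yaw 95.9 gap 0.0487 clock 13.1
```

View pics/s5.png

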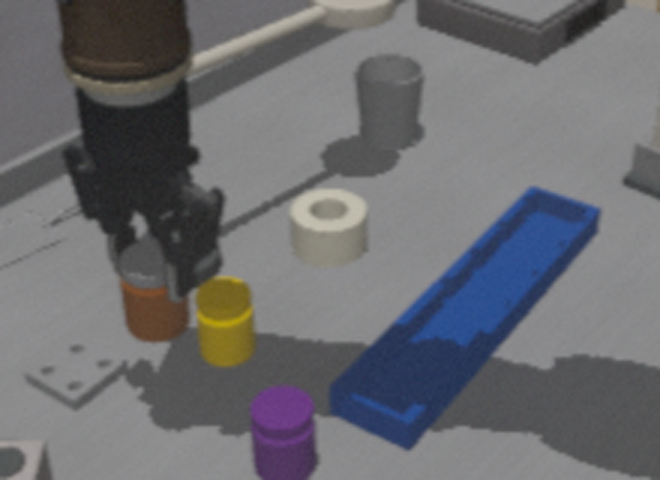

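View pics/t5.png

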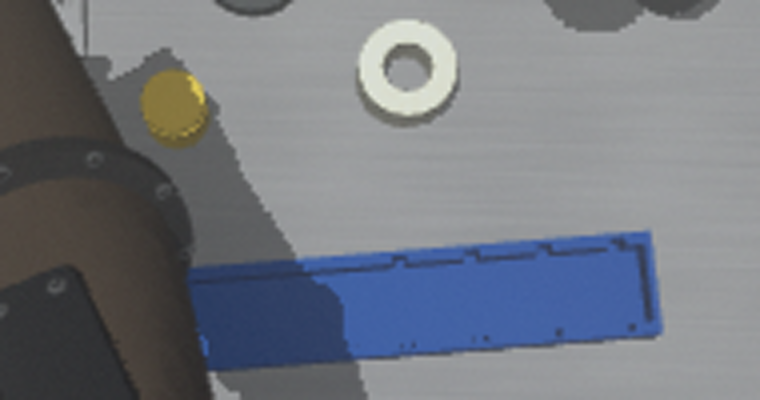

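```bash
cat > tote2.py <<'E'
from h import *
from scipy.optimize import minimize
T=ctrl.snapshot("top");S=ctrl.snapshot("side")
def mask(P):
    im=P["image"].astype(int); m=((im[:,:,2]-im[:,:,0]>22)&(im[:,:,2]-im[:,:,1]>12)).astype(np.uint8)
    # exclude purple
    m[(im[:,:,0]>im[:,:,1]+15)]=0
    m=cv2.morphologyEx(m,cv2.MORPH_CLOSE,np.ones((5,5),np.uint8))
    n,l,st,_=cv2.connectedComponentsWithStats(m);k=1+np.argmax(st[1:,4]);return (l==k).astype(float),st[k]
def sil(P,x,K=6):
    c,s=np.cos(x[2]),np.sin(x[2]);L=np.array([(a*.039,b*.1835,z) for a in(1,-1) for b in(1,-1) for z in(0,.03)])
    X=np.c_[x[0]+c*L[:,0]-s*L[:,1],x[1]+s*L[:,0]+c*L[:,1],L[:,2]]
    h=cv2.convexHull(proj(P,X).astype(np.float32)).reshape(-1,2)
    big=np.zeros((420*K,560*K),np.uint8);cv2.fillConvexPoly(big,np.round((h+.5)*K).astype(np.int32),255)
    return cv2.resize(big,(560,420),interpolation=cv2.INTER_AREA)/255.
x0=np.array([.466,-.076,.105])
for nm,Ps in(("top",[T]),("side",[S]),("both",[T,S])):
    tg=[mask(P)[0] for P in Ps]
    W=[np.ones_like(t) for t in tg]
    if nm=="top": print([mask(P)[1] for P in Ps])
    for P,w in zip(Ps,W):
        if P is T: w[:,:285]=0   # arm hides left part
    r=minimize(lambda x:sum((((sil(P,x)-t)*w)**2).sum() for P,t,w in zip(Ps,tg,W)),x0,method="Nelder-Mead",options=dict(initial_simplex=[x0,x0+[.005,0,0],x0+[0,.005,0],x0+[0,0,.02]]))
    print(nm,r.x.round(4),round(r.fun,1))
E
python3 tote2.py; python3 st.py
```

```text
[array([ 267,  217,  119,   36, 3096], dtype=int32)]
top [ 0.4682 -0.076   0.1053] 19.7
side [ 0.4674 -0.0763  0.1075] 18.7
both [ 0.4677 -0.076   0.1094] 42.5
q [-18.  29.  -9.  98.   6.  53. -23.] yaw 95.9 gap 0.0488 clock 13.2
```

The tote fits agree within 1 mm. Next I place jar 1 at tote y≈+0.149.

```bash
python3 st.py .452 .072 .25 96.07
```

```text
q [-18.  29.  -9.  98.   6.  53. -23.] yaw 95.9 gap 0.0488 clock 13.2
shift cm [-11.42 -13.77   5.88]
rotvec [ 0.29 -0.07 -0.2 ]
```

```bash
python3 -m creep '[[-1.5,-1.8,0,0.3,0,-0.2],[-3.7,-4.5,0,0.3,0,-0.2],[-6,-7.3,0,0.3,0,-0.2],[-8.3,-10,0,0.3,0,-0.2],[-10.3,-12.5,1,0.3,0,-0.2],[-11.4,-13.8,3,0.3,0,-0.2],[-11.4,-13.8,5,0.3,0,-0.2],[-11.4,-13.8,5.9,0.3,0,-0.2],[-11.4,-13.8,5.9,0.3,0,-0.2]]'; python3 st.py .452 .072 .214 96.07;python3 - <<'E'
from h import *
S=ctrl.snapshot("side");crop(S,"s6",220,150,180,170,4)
E
```

```text
clock: 14.1
tool_pos: [0.4513, 0.0723, 0.2484]
ee_rot: [[-0.106, 0.994, -0.003], [0.994, 0.106, 0.001], [0.001, -0.003, -1.0]]
ft_force: [0.1, 0.0, -2.3]
finger_gap: 0.0486
q [ -9.  22.  -9. 122.   6.  36. -16.] yaw 96.1 gap 0.0486 clock 14.1
shift cm [-0.04  0.08  3.44]
rotvec [-0.19 -0.06  0.02]
```

View pics/s6.png

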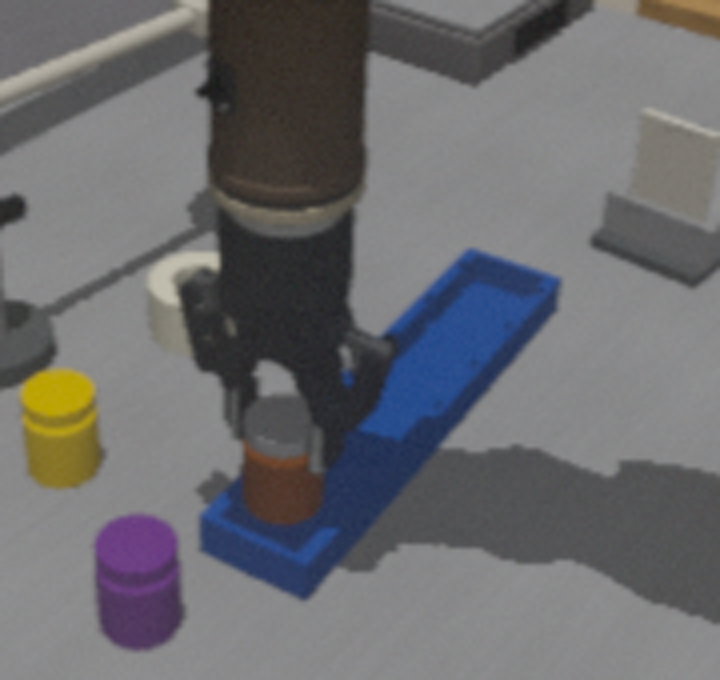

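The jar hangs inside the plain end, so I'll lower it slowly.

```bash
python3 -m creep '[[0,0.1,1,-0.2,0,0],[0,0.1,2,-0.2,0,0],[0,0.1,2.8,-0.2,0,0],[0,0.1,3.2,-0.2,0,0],[0,0.1,3.4,-0.2,0,0],[0,0.1,3.4,-0.2,0,0]]'; python3 st.py .452 .072 .214 96.07
```

```text
clock: 14.75
tool_pos: [0.4526, 0.0727, 0.2153]
ee_rot: [[-0.106, 0.994, 0.001], [0.994, 0.106, 0.001], [0.001, 0.001, -1.0]]
ft_force: [-0.1, -0.7, -2.7]
finger_gap: 0.0486
q [ -9.  26.  -8. 124.   7.  31. -17.] yaw 96.1 gap 0.0486 clock 14.75
shift cm [-0.07 -0.06  0.13]
rotvec [ 0.07 -0.06  0.04]
```

```bash
python3 -m creep '[[0,0,0.3,0,0,0],[0,0,0.4,0,0,0],[0,0,0.4,0,0,0]]'; python3 st.py
```

```text
clock: 15.05
tool_pos: [0.4526, 0.0728, 0.214]
ee_rot: [[-0.106, 0.994, 0.003], [0.994, 0.106, 0.001], [0.001, 0.003, -1.0]]
ft_force: [-12.4, -1.6, 49.4]
finger_gap: 0.0487
q [ -9.  26.  -8. 124.   7.  31. -17.] yaw 96.1 gap 0.0487 clock 15.05
```

```bash
python3 -m creep '[[0,0,-0.1,0,0,0],[0,0,-0.1,0,0,0],[0,0,-0.1,0,0,0],[0,0,-0.1,0,0,0],[0,0,-3,0,0,0],[0,0,-7,0,0,0],[0,0,-11,0,0,0],[0,0,-14,0,0,0]]' -0.7; python3 st.py; python3 - <<'E'
from h import *
for n in("side","top"):
    P=ctrl.snapshot(n)
    if n=="side": crop(P,"s7",220,150,180,170,4)
    else: cv2.imwrite("pics/t7.png",P["image"][:,:,::-1])
    for q in("jar_a","tin_a"):
      for g in ctrl.regions_of(q,P):
        cc=np.argwhere(g["region"]).mean(0)[::-1];print(n,q,round(g["score"],2),cc.round(1),at_z(P,cc,.032)[:2].round(4))
E
```

```text
clock: 15.85
tool_pos: [0.4523, 0.0728, 0.356]
ee_rot: [[-0.106, 0.994, 0.004], [0.994, 0.106, 0.001], [0.001, 0.004, -1.0]]
ft_force: [0.7, 0.1, -0.1]
finger_gap: 0.0728
q [ -7.  13. -10. 116.   3.  51. -13.] yaw 96.1 gap 0.0728 clock 15.85
side jar_a 0.95 [235.2 256.9] [0.6085 0.1079]
side jar_a 0.86 [289.8 272.2] [0.4598 0.0623]
side jar_a 0.85 [254.4 294.6] [0.475  0.1759]
side jar_a 0.74 [136.4 370.6] [0.5116 0.4655]
side tin_a 0.98 [163.8 314.5] [0.5879 0.3483]
top jar_a 0.82 [146.2 215.4] [0.5123 0.4673]
top jar_a 0.36 [329.4 137.2] [ 0.775  -0.0923]
top tin_a 0.89 [185.5 191.8] [0.5895 0.3505]
```

View pics/s7.png

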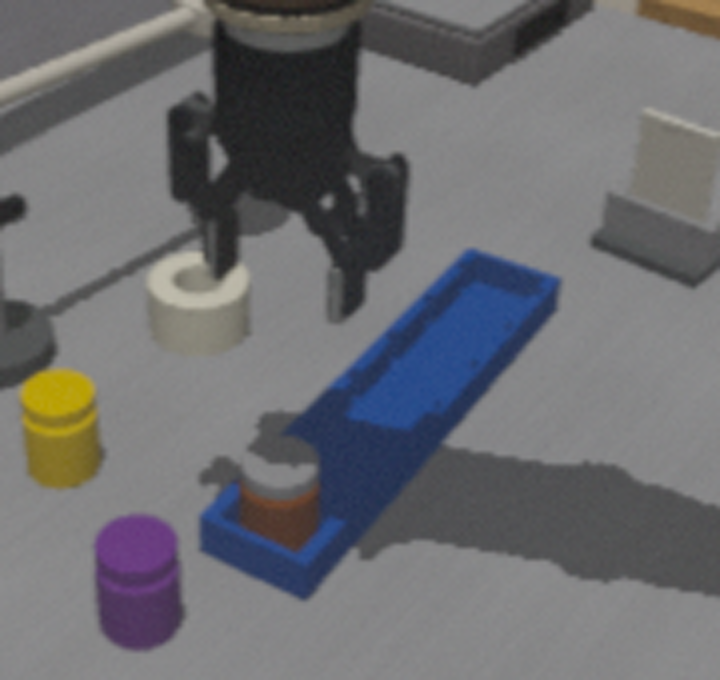

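View pics/t7.png

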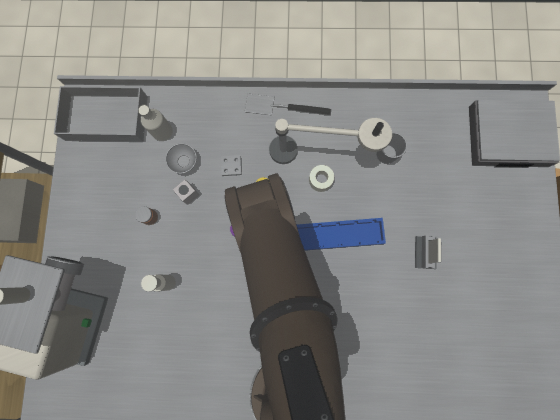

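Jar 1 stands in the tote at the plain end. Next I measure the tin's pose from its top-face corners.

```bash
python3 - <<'E'
from h import *
T=ctrl.snapshot("top")
c=[(185,179.6),(194.6,191),(183.4,201.4),(173,189.6)]
W=np.array([at_z(T,u,.064)[:2] for u in c]);print(W.round(4),W.mean(0).round(4))
e=np.roll(W,-1,0)-W;print(np.linalg.norm(e,axis=1).round(3),np.degrees(np.arctan2(e[:,1],e[:,0])).round(1))
crop(T,"t8",160,165,50,50,12)
E
python3 st.py .589 .35 .33 96
```

```text
[[0.6203 0.3457]
 [0.5856 0.314 ]
 [0.5529 0.3457]
 [0.5885 0.3801]] [0.5868 0.3464]
[0.047 0.046 0.049 0.047] [-137.6  135.9   44.   -47.2]
q [ -7.  13. -10. 116.   3.  51. -13.] yaw 96.1 gap 0.0728 clock 16.2
shift cm [26.12 16.6   2.29]
rotvec [ 0.03 -0.02  0.11]
```

View pics/t8.png

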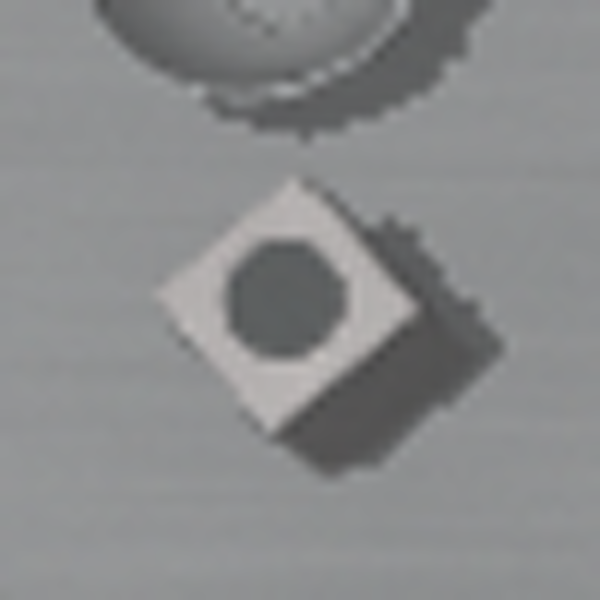

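```bash
python3 st.py .5885 .3485 .30 133.8
```

```text
q [ -7.  13. -10. 116.   3.  51. -13.] yaw 96.1 gap 0.0728 clock 16.2
shift cm [25.98 16.53  5.29]
rotvec [ 4.000e-02 -1.000e-02 -3.769e+01]
```

```bash
python3 -m creep '[[2,1.3,0,0,0,-4],[5,3.2,0,0,0,-8],[8.5,5.4,0,0,0,-13],[12,7.6,0,0,0,-18],[15.5,9.9,0,0,0,-23],[19,12.1,1,0,0,-28],[22,14,2,0,0,-33],[24.5,15.6,3,0,0,-37.7],[26,16.5,4.5,0,0,-37.7],[26,16.5,5.3,0,0,-37.7],[26,16.5,5.3,0,0,-37.7],[26,16.5,5.3,0,0,-37.7]]'; python3 - <<'E'
from h import *
for n in("side","top"):
    P=ctrl.snapshot(n)
    if n=="side": crop(P,"s9",60,200,180,150,4)
    for q in("tin_a",):
      for g in ctrl.regions_of(q,P):
        cc=np.argwhere(g["region"]).mean(0)[::-1];print(n,q,round(g["score"],2),cc.round(1),at_z(P,cc,.032)[:2].round(4))
E
python3 st.py .5885 .3485 .207 133.8
```

```text
clock: 17.4
tool_pos: [0.5881, 0.3475, 0.2994]
ee_rot: [[-0.692, 0.722, -0.001], [0.722, 0.692, -0.001], [-0.0, -0.001, -1.0]]
ft_force: [0.3, -0.9, -0.4]
finger_gap: 0.0723
side tin_a 0.65 [163.6 313.8] [0.5898 0.3473]
q [-24.  37. -18.  87.  13.  59.  -1.] yaw 133.8 gap 0.0724 clock 17.6
shift cm [0.03 0.03 9.39]
rotvec [ 0.1   0.03 -0.04]
```

View pics/s9.png

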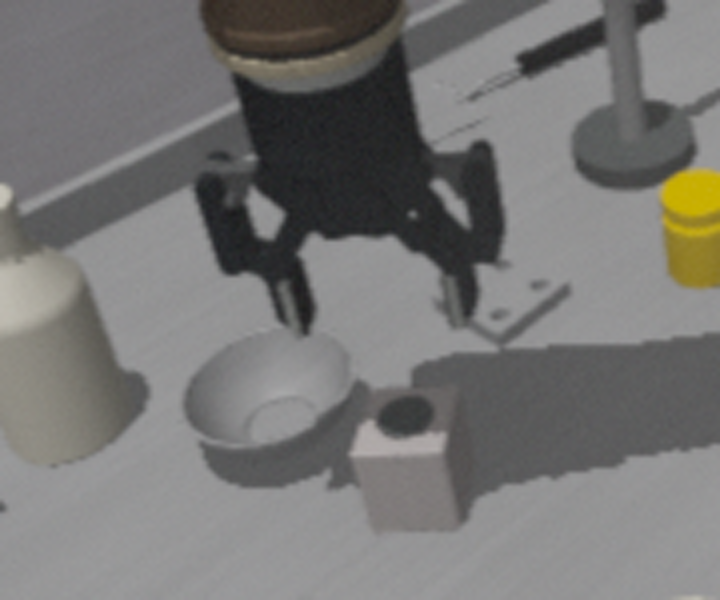

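```bash
python3 -m creep '[[0,0,3,0,0,0],[0,0,6,0,0,0],[0,0,8,0,0,0],[0,0,9.2,0,0,0],[0,0,9.4,0,0,0],[0,0,9.4,0,0,0]]'; python3 - <<'E'
from h import *
crop(ctrl.snapshot("side"),"s10",90,220,150,120,5)
E
```

```text
clock: 18.2
tool_pos: [0.5888, 0.3482, 0.2075]
ee_rot: [[-0.691, 0.722, 0.002], [0.722, 0.691, 0.001], [-0.001, 0.003, -1.0]]
ft_force: [0.5, 0.7, 0.0]
finger_gap: 0.072
```

View pics/s10.png

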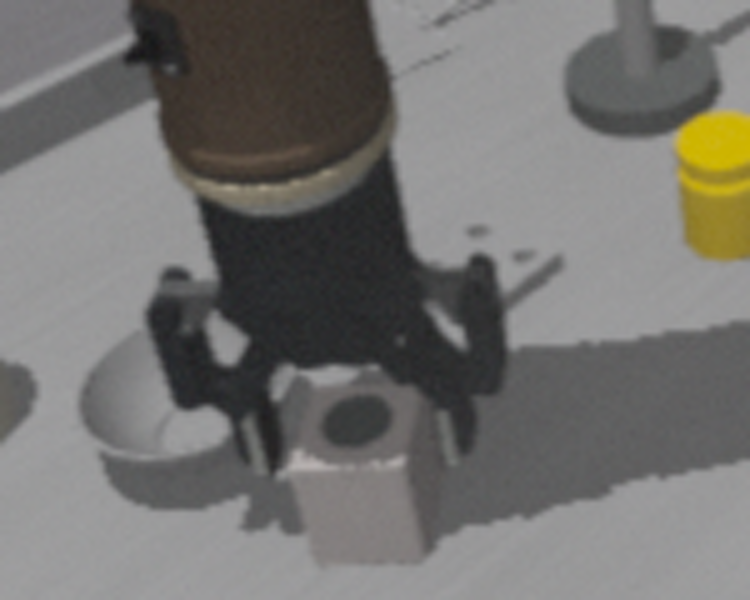

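The fingers straddle the tin, square to its faces. I'll close and lift.

```bash
python3 -m creep '[[0,0,0,0,0,0],[0,0,0,0,0,0],[0,0,0,0,0,0],[0,0,0,0,0,0],[0,0,0,0,0,0]]' 1 50;  python3 -m creep '[[0,0,-1.5,0,0,0],[0,0,-4,0,0,0],[0,0,-7,0,0,0],[0,0,-10,0,0,0],[0,0,-10,0,0,0]]'; python3 - <<'E'
from h import *
x=.4678;y=-.0762;a=.106
for t in(.098,): print(x-np.sin(a)*t,y+np.cos(a)*t)
E
python3 st.py .4574 .0213 .32 96.07
```

```text
clock: 18.75
tool_pos: [0.5894, 0.3487, 0.2098]
ee_rot: [[-0.691, 0.722, 0.005], [0.722, 0.691, 0.003], [-0.001, 0.006, -1.0]]
ft_force: [0.1, -0.6, 7.6]
finger_gap: 0.0495
clock: 19.25
tool_pos: [0.5898, 0.3495, 0.3157]
ee_rot: [[-0.691, 0.722, 0.012], [0.723, 0.691, 0.008], [-0.002, 0.014, -1.0]]
ft_force: [0.4, -0.1, -2.8]
finger_gap: 0.0495
0.4574314423354144 0.02124995131838786
q [-24.  36. -18.  86.  13.  59.  -1.] yaw 133.7 gap 0.0495 clock 19.25
shift cm [-14.56 -32.25  -0.85]
rotvec [ 0.82 -0.13 37.67]
```

```bash
python3 -m creep '[[-0.7,-1.6,0,0.1,0,4],[-2,-4.5,-0.5,0.2,0,8],[-3.6,-8,-0.8,0.3,0,13],[-5.2,-11.5,-0.8,0.4,0,18],[-6.8,-15,-0.8,0.5,0,23],[-8.4,-18.6,-0.8,0.6,0,28],[-10,-22.2,-0.8,0.7,-0.1,33],[-11.6,-25.7,-0.8,0.8,-0.1,37.7],[-13.1,-29,-0.8,0.8,-0.1,37.7],[-14.2,-31.5,-0.8,0.8,-0.1,37.7],[-14.6,-32.25,-0.8,0.8,-0.1,37.7],[-14.6,-32.25,-0.8,0.8,-0.1,37.7]]'; python3 st.py .4574 .0213 .25 96.07;python3 - <<'E'
from h import *
S=ctrl.snapshot("side");crop(S,"s11",220,150,180,170,4)
for g in ctrl.regions_of("jar_a",S):
        cc=np.argwhere(g["region"]).mean(0)[::-1];print(round(g["score"],2),cc.round(1),at_z(S,cc,.032)[:2].round(4))
E
```

```text
clock: 20.45
tool_pos: [0.4572, 0.0198, 0.3196]
ee_rot: [[-0.103, 0.995, -0.0], [0.995, 0.103, 0.0], [0.0, 0.0, -1.0]]
ft_force: [0.6, -0.3, -2.7]
finger_gap: 0.0489
q [ -2.  16.  -9. 118.   3.  46.  -7.] yaw 95.9 gap 0.0489 clock 20.45
shift cm [0.14 0.03 6.96]
rotvec [ 0.   -0.01 -0.16]
0.92 [136.3 370.2] [0.5124 0.4651]
0.63 [290.2 272.3] [0.4588 0.0621]
0.61 [235.1 256.9] [0.6085 0.1082]
0.6 [254.5 295. ] [0.474  0.1769]
```

View pics/s11.png

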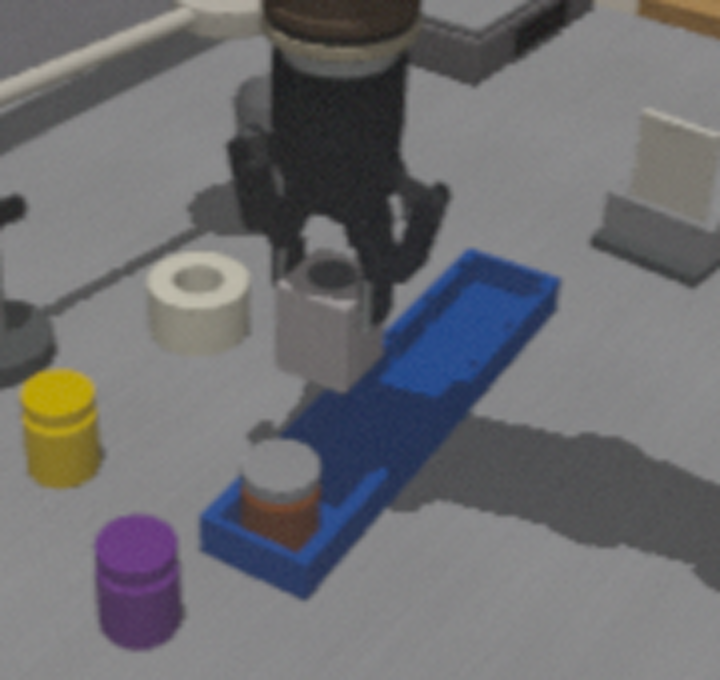

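```bash
python3 -m creep '[[0,0,2,0,0,-0.2],[0,0,4.5,0,0,-0.2],[0,0,7,0,0,-0.2],[0,0,7,0,0,-0.2]]'; python3 st.py .4576 .0193 .215 96.07;python3 - <<'E'
from h import *
S=ctrl.snapshot("side");crop(S,"s12",220,150,180,170,4)
print(proj(S,[.452,.0728,.069]))
E
```

```text
clock: 20.95
tool_pos: [0.4574, 0.0233, 0.2474]
ee_rot: [[-0.112, 0.994, -0.004], [0.994, 0.112, 0.001], [0.002, -0.004, -1.0]]
ft_force: [-0.4, 0.3, -2.6]
finger_gap: 0.0495
q [ -3.  22.  -9. 122.   5.  36.  -9.] yaw 96.4 gap 0.0495 clock 20.95
shift cm [-0.41 -0.02  3.24]
rotvec [-0.21 -0.1   0.35]
[[289.81170875 264.34787144]]
```

View pics/s12.png

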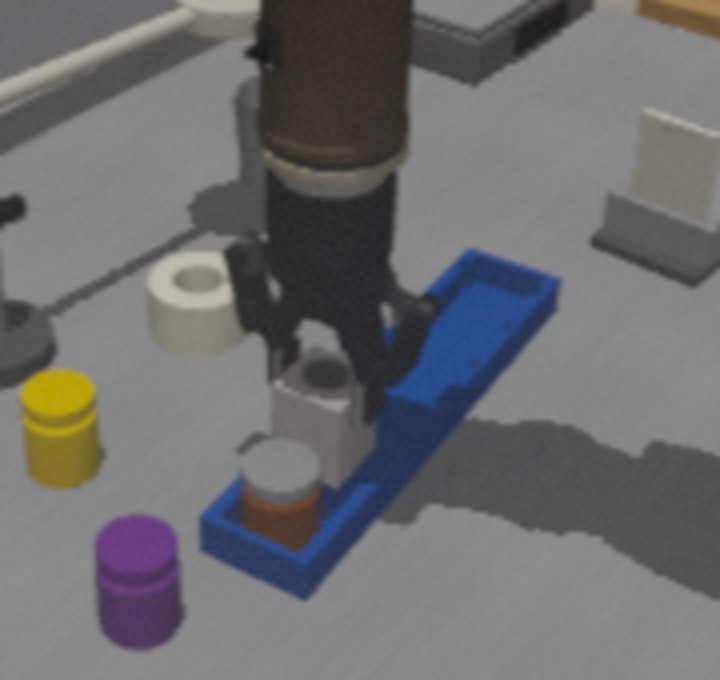

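```bash
python3 -m creep '[[-0.4,0,0.8,-0.2,-0.1,0.3],[-0.4,0,1.8,-0.2,-0.1,0.3],[-0.4,0,2.6,-0.2,-0.1,0.3],[-0.4,0,3.1,-0.2,-0.1,0.3],[-0.4,0,3.3,-0.2,-0.1,0.3],[-0.4,0,3.4,-0.2,-0.1,0.3]]'; python3 st.py .4576 .0193 .215 96.07
```

```text
clock: 21.6
tool_pos: [0.4584, 0.0193, 0.2147]
ee_rot: [[-0.106, 0.994, 0.001], [0.994, 0.106, 0.0], [0.0, 0.001, -1.0]]
ft_force: [-4.3, 1.6, 8.0]
finger_gap: 0.0493
q [ -3.  26.  -8. 124.   7.  31. -10.] yaw 96.1 gap 0.0493 clock 21.6
shift cm [ 0.01 -0.08 -0.03]
rotvec [ 0.07 -0.    0.03]
```

```bash
python3 -m creep '[[0.1,-0.05,0,0,0,0],[0.2,-0.05,0,0,0,0],[0.2,-0.05,0,0,0,0]]'; python3 -m creep '[[0,0,0,0,0,0],[0,0,0,0,0,0],[0,0,0,0,0,0],[0,0,0,0,0,0],[0,0,-3,0,0,0],[0,0,-7,0,0,0],[0,0,-11,0,0,0],[0,0,-14,0,0,0]]' -0.7; python3 st.py; python3 - <<'E'
from h import *
for n in("side","top"):
    P=ctrl.snapshot(n)
    if n=="side": crop(P,"s13",220,150,180,170,4)
    for q in("jar_a",):
      for g in ctrl.regions_of(q,P):
        cc=np.argwhere(g["region"]).mean(0)[::-1];print(n,q,round(g["score"],2),cc.round(1),at_z(P,cc,.032)[:2].round(4))
E
python3 st.py .512 .4665 .30 96
```

```text
clock: 21.9
tool_pos: [0.4577, 0.0215, 0.2149]
ee_rot: [[-0.107, 0.994, 0.002], [0.994, 0.107, 0.0], [0.0, 0.002, -1.0]]
ft_force: [0.1, 0.2, -2.4]
finger_gap: 0.0491
clock: 22.7
tool_pos: [0.4575, 0.0215, 0.3573]
ee_rot: [[-0.107, 0.994, 0.003], [0.994, 0.107, 0.001], [0.0, 0.004, -1.0]]
ft_force: [1.3, 0.0, 0.0]
finger_gap: 0.0726
q [ -1.  13. -10. 116.   3.  51.  -6.] yaw 96.1 gap 0.0726 clock 22.7
side jar_a 0.96 [290.3 272.3] [0.4586 0.0619]
side jar_a 0.77 [136.1 370.5] [0.5122 0.4658]
side jar_a 0.76 [235.3 256.9] [0.6081 0.108 ]
side jar_a 0.65 [254.5 294.8] [0.4745 0.1763]
top jar_a 0.86 [146.1 215.2] [0.513  0.4675]
top jar_a 0.8 [238.8 230.1] [0.4746 0.1789]
top jar_a 0.55 [261.4 180. ] [0.6321 0.1162]
q [ -1.  13. -10. 116.   3.  51.  -6.] yaw 96.1 gap 0.0728 clock 22.9
shift cm [43.68 10.14  5.57]
rotvec [ 0.19 -0.    0.11]
```

View pics/s13.png

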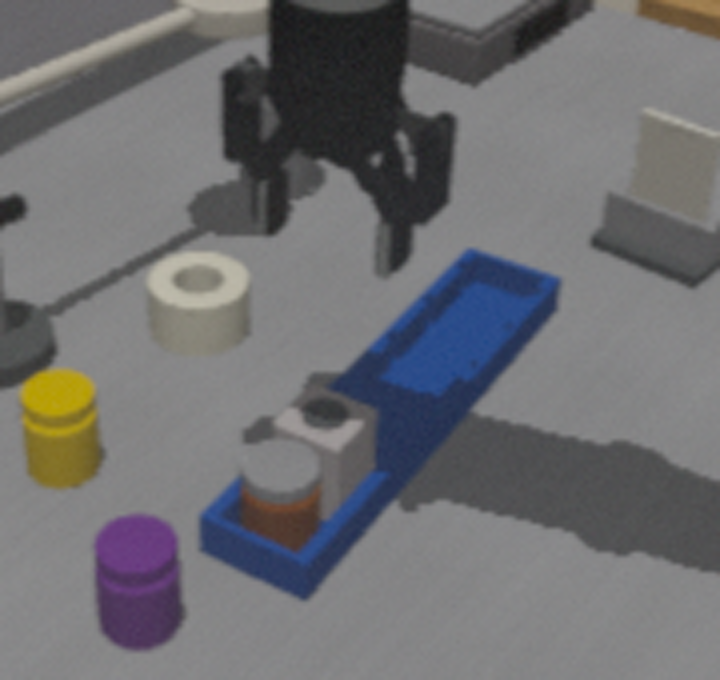

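```bash
python3 -m creep '[[2,0.4,0,0,0,0],[5.5,1.3,0,0,0,0],[9.5,2.2,0,0,0,0],[13.5,3.1,0,0,0,0],[17.5,4,0,0,0,0],[21.5,5,0,0,0,0],[25.5,6,0,0,0,0],[29.5,6.9,0,0,0,0],[33.5,7.8,0,0,0,0],[37.5,8.7,1,0,0,0],[41,9.5,3,0,0,0],[43.7,10.2,5,0,0,0]]'; python3 st.py .5125 .467 .29 96
```

```text
clock: 24.1
tool_pos: [0.5117, 0.4692, 0.303]
ee_rot: [[-0.108, 0.994, 0.001], [0.994, 0.108, -0.0], [-0.0, 0.001, -1.0]]
ft_force: [0.1, -0.2, -0.3]
finger_gap: 0.0724
q [-39.  37. -14.  85.  10.  59. -48.] yaw 96.2 gap 0.0724 clock 24.1
shift cm [-0.22  0.06  1.3 ]
rotvec [0.08 0.03 0.21]
```

```bash
python3 -m creep '[[-0.2,0.1,3,0,0,0],[-0.2,0.1,6,0,0,0],[-0.2,0.1,8,0,0,0],[-0.2,0.1,9.4,0,0,0],[-0.2,0.1,9.6,0,0,0],[-0.2,0.1,9.6,0,0,0]]'; python3 st.py .5125 .467 .207 96; python3 - <<'E'
from h import *
crop(ctrl.snapshot("side"),"s14",70,270,150,150,4)
E
```

```text
clock: 24.7
tool_pos: [0.513, 0.4672, 0.2066]
ee_rot: [[-0.108, 0.994, 0.001], [0.994, 0.108, -0.001], [-0.001, 0.001, -1.0]]
ft_force: [0.1, 0.0, 0.5]
finger_gap: 0.0727
q [-39.  43. -13.  89.  11.  49. -50.] yaw 96.2 gap 0.0727 clock 24.7
shift cm [-0.02 -0.05 -0.04]
rotvec [0.04 0.05 0.21]
```

View pics/s14.png

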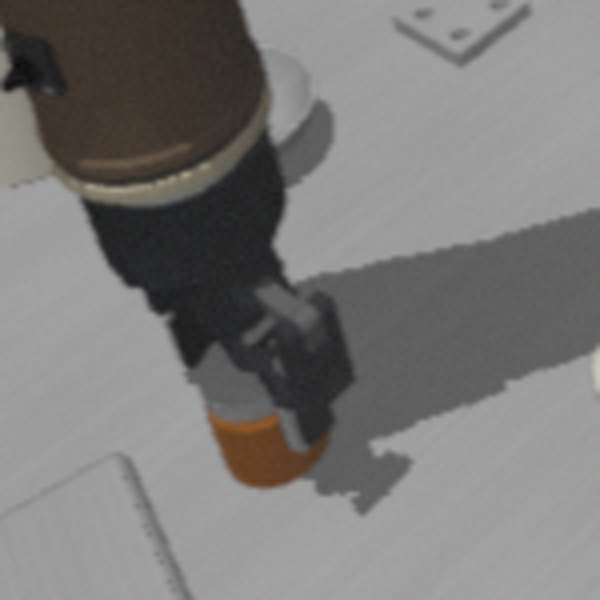

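The second amber jar is between the fingers. I'll grip, lift and carry it to tote y≈+0.045.

```bash
python3 -m creep '[[0,0,0,0,0,0],[0,0,0,0,0,0],[0,0,0,0,0,0],[0,0,0,0,0,0],[0,0,0,0,0,0]]' 1 50;  python3 -m creep '[[0,0,-1.5,0,0,0],[0,0,-4,0,0,0],[0,0,-7,0,0,0],[0,0,-10,0,0,0],[0,0,-11,0,0,0]]'; python3 - <<'E'
x=.4678;y=-.0762;a=.106
import numpy as np
for t in(.045,.007): print(x-np.sin(a)*t,y+np.cos(a)*t)
E
python3 st.py .463 -.0315 .33 96.07
```

```text
clock: 25.25
tool_pos: [0.5136, 0.468, 0.2093]
ee_rot: [[-0.108, 0.994, 0.004], [0.994, 0.108, 0.002], [0.002, 0.004, -1.0]]
ft_force: [0.0, -2.2, 6.5]
finger_gap: 0.0484
clock: 25.75
tool_pos: [0.5137, 0.4684, 0.3241]
ee_rot: [[-0.108, 0.994, 0.008], [0.994, 0.108, 0.007], [0.006, 0.009, -1.0]]
ft_force: [0.9, 0.1, -1.6]
finger_gap: 0.0486
0.4630389276029964 -0.03145257337420966
0.4670593887382439 -0.06923928919154373
q [-38.  36. -14.  84.   9.  61. -48.] yaw 96.2 gap 0.0486 clock 25.75
shift cm [-49.15 -10.42  -0.96]
rotvec [ 0.49 -0.34  0.12]
```

```bash
python3 -m creep '[[-2,-0.4,-0.5,0.2,-0.1,0],[-5.5,-1.2,-1,0.5,-0.3,0.1],[-10,-2.1,-1,0.5,-0.3,0.1],[-14.6,-3.1,-1,0.5,-0.3,0.1],[-19.2,-4.1,-1,0.5,-0.3,0.1],[-23.8,-5,-1,0.5,-0.3,0.1],[-28.4,-6,-1,0.5,-0.3,0.1],[-33,-7,-1,0.5,-0.3,0.1],[-37.6,-8,-1,0.5,-0.3,0.1],[-42,-8.9,-1,0.5,-0.3,0.1],[-46,-9.8,-1,0.5,-0.3,0.1],[-49.1,-10.4,-1,0.5,-0.3,0.1]]';python3 -m creep '[[0,0,0,0,0,0],[0,0,0,0,0,0]]'; python3 st.py .463 -.0315 .25 96.07
```

```text
clock: 26.95
tool_pos: [0.4622, -0.0337, 0.3305]
ee_rot: [[-0.104, 0.995, -0.0], [0.995, 0.104, -0.0], [-0.0, -0.0, -1.0]]
ft_force: [-0.0, 0.3, -1.6]
finger_gap: 0.049
clock: 27.15
tool_pos: [0.4618, -0.0345, 0.3307]
ee_rot: [[-0.102, 0.995, -0.001], [0.995, 0.102, -0.0], [-0.0, -0.001, -1.0]]
ft_force: [-0.0, 1.3, -1.6]
finger_gap: 0.0487
q [  6.  16. -10. 117.   4.  48.  -0.] yaw 95.8 gap 0.0487 clock 27.15
shift cm [0.29 0.15 8.07]
rotvec [-0.03  0.01 -0.23]
```

```bash
python3 -m creep '[[0.2,0.1,2.5,0,0,-0.2],[0.2,0.1,5.5,0,0,-0.2],[0.2,0.1,7.8,0,0,-0.2],[0.2,0.1,8,0,0,-0.2]]'; python3 st.py .463 -.0315 .2145 96.07; python3 - <<'E'
from h import *
crop(ctrl.snapshot("side"),"s15",220,150,180,170,4)
E
```

```text
clock: 27.55
tool_pos: [0.4617, -0.0308, 0.2485]
ee_rot: [[-0.108, 0.994, -0.005], [0.994, 0.108, 0.001], [0.001, -0.005, -1.0]]
ft_force: [0.2, -0.4, -1.2]
finger_gap: 0.0485
q [  5.  23. -10. 121.   6.  37.  -3.] yaw 96.2 gap 0.0485 clock 27.55
shift cm [-0.08  0.14  3.4 ]
rotvec [-0.28 -0.06  0.12]
```

View pics/s15.png

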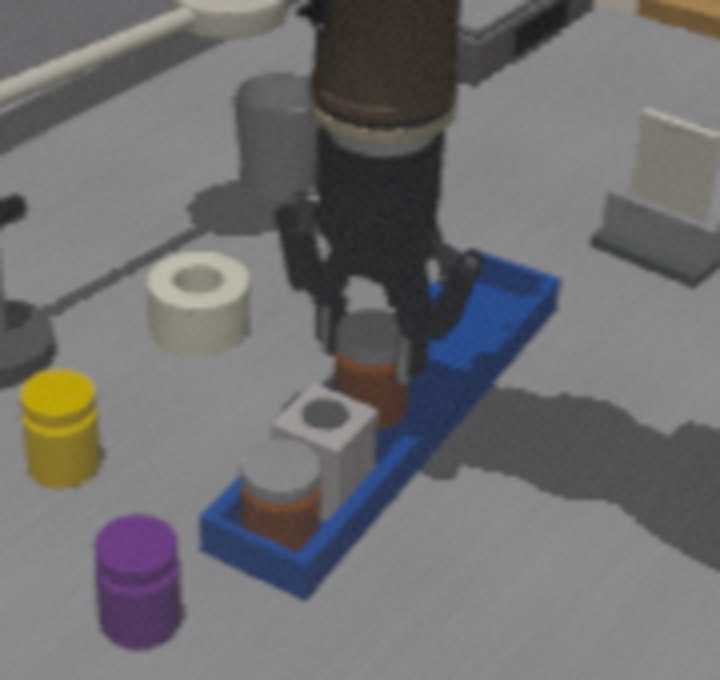

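The jar is aligned over the tote beside the tin, so I'll lower it.

```bash
python3 -m creep '[[-0.1,0.1,0.8,-0.3,0,0.1],[-0.1,0.1,1.8,-0.3,0,0.1],[-0.1,0.1,2.6,-0.3,0,0.1],[-0.1,0.1,3.1,-0.3,0,0.1],[-0.1,0.1,3.4,-0.3,0,0.1],[-0.1,0.1,3.5,-0.3,0,0.1]]'; python3 st.py .463 -.0315 .2145 96.07
```

```text
clock: 28.2
tool_pos: [0.4632, -0.0319, 0.2144]
ee_rot: [[-0.106, 0.994, 0.001], [0.994, 0.106, 0.001], [0.001, 0.001, -1.0]]
ft_force: [-0.5, -0.0, -0.2]
finger_gap: 0.0487
q [  4.  26.  -9. 123.   7.  31.  -4.] yaw 96.1 gap 0.0487 clock 28.2
shift cm [ 0.04 -0.01 -0.01]
rotvec [ 0.09 -0.05  0.  ]
```

```bash
python3 -m creep '[[0.1,0,0.1,0,0,0],[0.2,0,0.1,0,0,0],[0.2,0,0.1,0,0,0]]'; python3 -m creep '[[0,0,0,0,0,0],[0,0,0,0,0,0],[0,0,0,0,0,0],[0,0,0,0,0,0],[0,0,-3,0,0,0],[0,0,-7,0,0,0],[0,0,-11,0,0,0],[0,0,-14,0,0,0]]' -0.7; python3 st.py .4234 -.3887 .356 96; python3 - <<'E'
from h import *
crop(ctrl.snapshot("side"),"s16",220,150,180,170,4)
E
```

```text
clock: 28.5
tool_pos: [0.4632, -0.0307, 0.2142]
ee_rot: [[-0.105, 0.994, 0.003], [0.994, 0.105, -0.0], [-0.0, 0.003, -1.0]]
ft_force: [-1.2, -4.1, 7.7]
finger_gap: 0.0489
clock: 29.3
tool_pos: [0.4629, -0.0305, 0.3565]
ee_rot: [[-0.105, 0.994, 0.004], [0.994, 0.105, 0.0], [-0.0, 0.004, -1.0]]
ft_force: [0.0, -0.0, 0.8]
finger_gap: 0.0729
q [  6.  14. -11. 115.   3.  52.  -0.] yaw 96.0 gap 0.0729 clock 29.3
shift cm [-3.52e+01 -7.69e+00  3.00e-02]
rotvec [0.24 0.02 0.03]
```

View pics/s16.png

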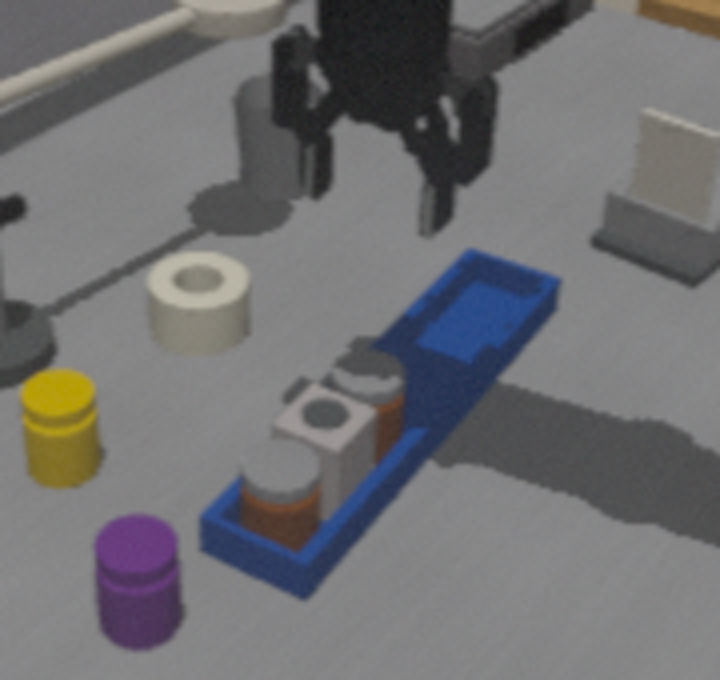

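The row stands upright: jar, tin, jar. Next I measure the board and stand precisely.

```bash
python3 - <<'E'
from h import *
T=ctrl.snapshot("top");S=ctrl.snapshot("side")
crop(T,"bt",405,230,45,45,16);crop(S,"bs",365,172,45,55,13)
for a,b,z in(((414.7,235.5),(414.5,267.5),.01),((425.3,235.5),(425.3,267.5),.045)):
    A=at_z(T,a,z);B=at_z(T,b,z);print(A.round(4),B.round(4),np.degrees(np.arctan2(*(A-B)[[1,0]])))
E
```

```text
[ 0.4747 -0.3551  0.01  ] [ 0.3783 -0.3518  0.01  ] -1.9638137231861905
[ 0.4715 -0.3752  0.045 ] [ 0.378  -0.3722  0.045 ] -1.868994539990562
```

View pics/bt.png

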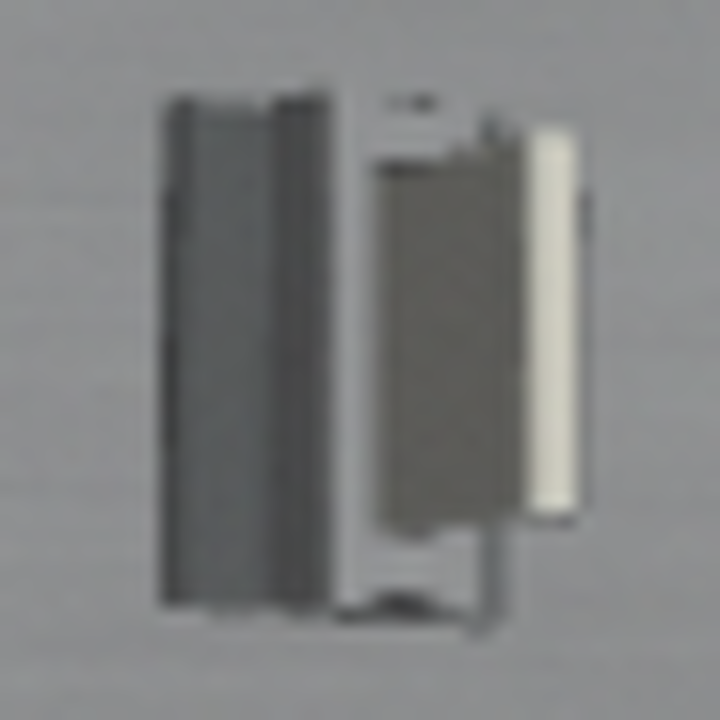

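View pics/bs.png

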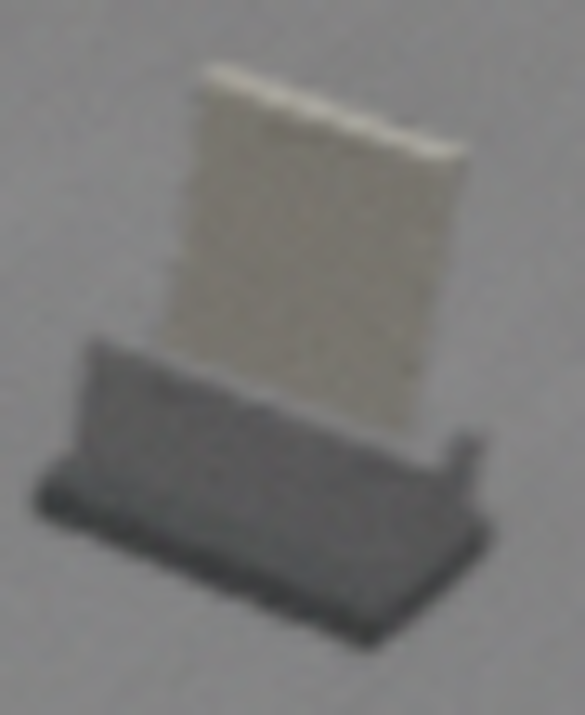

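```bash
python3 - <<'E'
from h import *
T=ctrl.snapshot("top");S=ctrl.snapshot("side")
W=np.array([at_z(T,u,.12) for u in((437.53,237.53),(440.66,237.53),(440.66,261.72),(437.53,261.72))]);print(W.round(4),W.mean(0).round(4),np.linalg.norm(W[0]-W[3]))
yaw=np.arctan2(*(W[0]-W[3])[[1,0]]);print(np.degrees(yaw))
# side: midpoints of top edges
for u in((380.3,176.9),(400.3,183.1),(390.3,179.9)): print(at_z(S,u,.12).round(4))
print(tri(T,(439.1,249.6),S,(390.3,179.9)))
for c in((.423,-.388),(.424,-.389)):
    print(proj(T,[[c[0]+.0325*a,c[1]-.001*a,.12] for a in(1,-1)]).round(1).tolist(),proj(S,[[c[0]+.0325*a,c[1]-.001*a,.12] for a in(1,-1)]).round(1).tolist())
E
python3 st.py .424 -.388 .356 -1.9
```

```text
[[ 0.4579 -0.3832  0.12  ]
 [ 0.4582 -0.3918  0.12  ]
 [ 0.392  -0.3892  0.12  ]
 [ 0.3917 -0.3807  0.12  ]] [ 0.4249 -0.3862  0.12  ] 0.06625993885288678
-2.164675140512267
[ 0.4572 -0.3869  0.12  ]
[ 0.3912 -0.3889  0.12  ]
[ 0.424  -0.3885  0.12  ]
(array([ 0.42399352, -0.38624092,  0.1209885 ]), np.float64(0.0016826780583250839))
[[439.7, 238.5], [439.9, 262.2]] [[381.1, 176.8], [400.2, 183.4]]
[[440.0, 238.1], [440.2, 261.9]] [[381.0, 176.6], [400.1, 183.2]]
q [  6.  14. -11. 115.   3.  51.  -0.] yaw 96.0 gap 0.0727 clock 29.55
shift cm [-35.13  -7.58  -0.23]
rotvec [ 1.100e-01 -9.000e-02  9.792e+01]
```

```bash
python3 -m creep '[[-2,-0.4,0,0,0,8],[-5,-1,0,0,0,16],[-8.5,-1.8,0,0,0,24],[-12,-2.6,0,0,0,32],[-15.5,-3.3,0,0,0,40],[-19,-4.1,0,0,0,48],[-22.5,-4.9,0,0,0,56],[-26,-5.6,0,0,0,64],[-29.5,-6.4,0,0,0,72],[-32.5,-7,0,0,0,80],[-34.5,-7.5,0,0,0,88],[-35.1,-7.6,0,0,0,96]]'; python3 st.py .4245 -.387 .34 -2
```

```text
clock: 30.75
tool_pos: [0.4223, -0.3901, 0.3518]
ee_rot: [[1.0, -0.009, -0.001], [-0.009, -1.0, -0.0], [-0.001, 0.0, -1.0]]
ft_force: [0.1, 0.5, 0.1]
finger_gap: 0.0723
q [ 24.  23.  18. 102.  -8.  56. -45.] yaw -0.5 gap 0.0723 clock 30.75
shift cm [ 0.22 -0.31  1.18]
rotvec [0.02 0.08 1.49]
```

```bash
python3 -m creep '[[0.2,-0.3,1,0,0,1.5],[0.2,-0.3,2,0,0,1.5],[0.2,-0.3,2,0,0,1.5],[0.2,-0.3,2,0,0,1.5]]'; python3 st.py .4245 -.387 .26 -2;  python3 - <<'E'
from h import *
S=ctrl.snapshot("side");crop(S,"s17",340,120,110,110,6)
E
```

```text
clock: 31.15
tool_pos: [0.4244, -0.3863, 0.3309]
ee_rot: [[0.999, -0.032, -0.003], [-0.032, -0.999, 0.001], [-0.003, -0.001, -1.0]]
ft_force: [0.3, 0.3, 0.3]
finger_gap: 0.0725
q [ 24.  25.  18. 104.  -9.  53. -46.] yaw -1.8 gap 0.0725 clock 31.15
shift cm [0.03 0.08 7.09]
rotvec [-0.05  0.15  0.17]
```

View pics/s17.png

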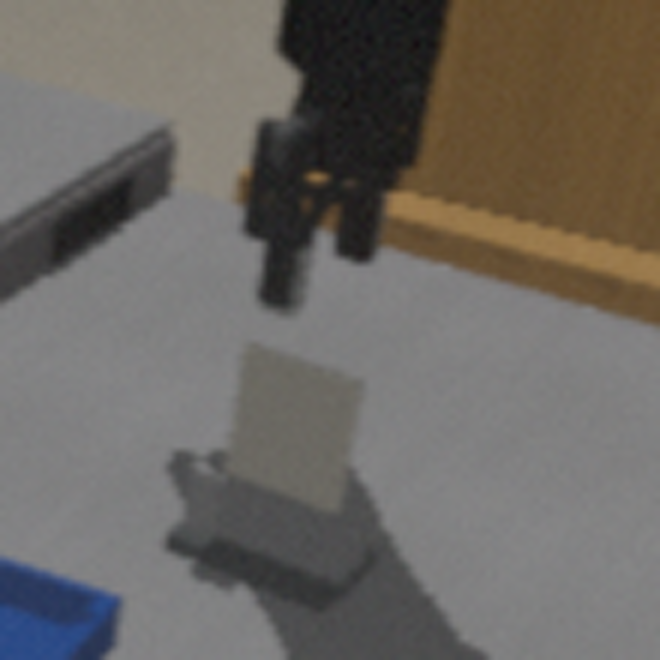

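```bash
python3 -m creep '[[0,0.1,2.5,0,0.1,0.2],[0,0.1,5,0,0.1,0.2],[0,0.1,6.6,0,0.1,0.2],[0,0.1,7.1,0,0.1,0.2],[0,0.1,7.1,0,0.1,0.2],[0,0.1,7.1,0,0.1,0.2]]'; python3 st.py .4245 -.387 .26 -2; python3 -m creep '[[0,0,0,0,0,0],[0,0,0,0,0,0],[0,0,0,0,0,0],[0,0,0,0,0,0],[0,0,0,0,0,0],[0,0,0,0,0,0]]' 1 40; python3 - <<'E'
from h import *
S=ctrl.snapshot("side");crop(S,"s18",340,120,110,110,6)
E
```

```text
clock: 31.8
tool_pos: [0.4247, -0.3878, 0.2615]
ee_rot: [[0.999, -0.036, 0.001], [-0.036, -0.999, -0.001], [0.001, 0.001, -1.0]]
ft_force: [0.5, 0.2, -0.6]
finger_gap: 0.0725
q [ 26.  30.  16. 107. -11.  45. -44.] yaw -2.0 gap 0.0725 clock 31.8
shift cm [-0.02 -0.08  0.15]
rotvec [ 0.03 -0.07 -0.05]
clock: 32.4
tool_pos: [0.4248, -0.3879, 0.2617]
ee_rot: [[0.999, -0.036, 0.002], [-0.036, -0.999, -0.001], [0.002, 0.001, -1.0]]
ft_force: [0.5, 0.9, 4.6]
finger_gap: 0.0074
```

View pics/s18.png

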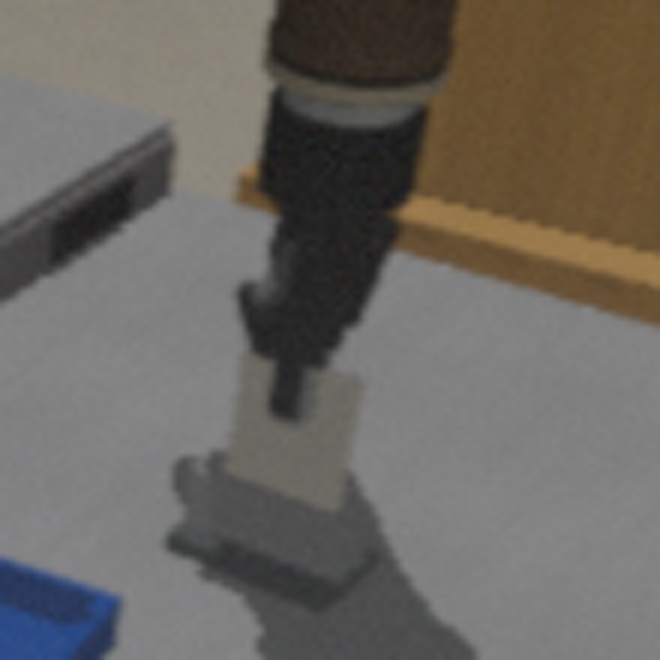

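```bash
python3 -m creep '[[0,0,-1,0,0,0],[0,0,-3,0,0,0],[0,0,-6,0,0,0],[0,0,-9,0,0,0],[0,0,-12,0,0,0],[0,0,-12,0,0,0]]' 1 60; python3 st.py .467 -.0692 .38 6.07;  python3 - <<'E'
from h import *
S=ctrl.snapshot("side");crop(S,"s19",340,90,110,110,6)
E
```

```text
clock: 33.05
tool_pos: [0.4251, -0.3888, 0.3863]
ee_rot: [[0.999, -0.036, 0.007], [-0.036, -0.999, -0.005], [0.007, 0.005, -1.0]]
ft_force: [0.2, -1.1, -0.5]
finger_gap: 0.0071
q [ 23.  21.  19. 100.  -8.  59. -47.] yaw -2.1 gap 0.0071 clock 33.05
shift cm [  3.03 -32.09   0.5 ]
rotvec [ 0.3  -0.4  -8.14]
```

View pics/s19.png

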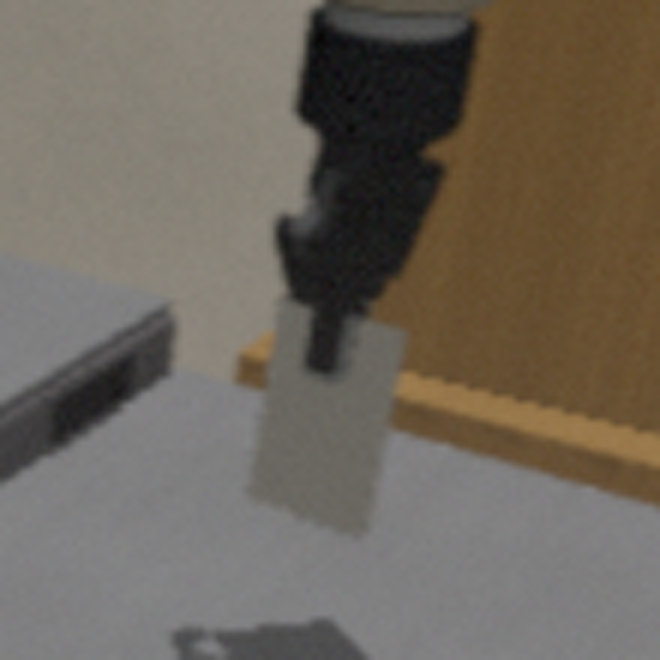

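The board is out of the stand and hangs upright. I'll carry it over the first slot pair.

```bash
python3 -m creep '[[0.2,-2,0,0,0,-1],[0.5,-5.5,0,0.1,-0.1,-2],[0.8,-9,0,0.2,-0.2,-3],[1.2,-12.5,0.2,0.3,-0.3,-4],[1.5,-16,0.4,0.3,-0.4,-5],[1.8,-19.5,0.5,0.3,-0.4,-6],[2.2,-23,0.5,0.3,-0.4,-7],[2.5,-26.5,0.5,0.3,-0.4,-8.1],[2.8,-29.5,0.5,0.3,-0.4,-8.1],[3,-31.5,0.5,0.3,-0.4,-8.1],[3,-32.1,0.5,0.3,-0.4,-8.1],[3,-32.1,0.5,0.3,-0.4,-8.1]]'; python3 st.py .467 -.0692 .31 6.07
```

```text
clock: 34.3
tool_pos: [0.4658, -0.0675, 0.3777]
ee_rot: [[0.994, 0.108, -0.004], [0.108, -0.994, 0.002], [-0.003, -0.002, -1.0]]
ft_force: [0.4, -0.4, -0.9]
finger_gap: 0.0071
q [ -6.  12.   9. 113.  -2.  55. -79.] yaw 6.2 gap 0.0071 clock 34.3
shift cm [0.12 0.19 6.77]
rotvec [-0.13  0.2   0.12]
```

```bash
python3 -m creep '[[0.1,0.2,2,-0.1,0.2,0.1],[0.1,0.2,4,-0.1,0.2,0.1],[0.1,0.2,6.5,-0.1,0.2,0.1],[0.1,0.2,7.8,-0.1,0.2,0.1],[0.1,0.2,7.8,-0.1,0.2,0.1]]'; python3 st.py .467 -.0692 .258 6.07;  python3 - <<'E'
from h import *
S=ctrl.snapshot("side");crop(S,"s20",270,150,120,120,6)
T=ctrl.snapshot("top");crop(T,"t20",255,190,140,80,5)
E
```

```text
clock: 34.8
tool_pos: [0.4656, -0.0705, 0.2979]
ee_rot: [[0.995, 0.104, -0.004], [0.104, -0.995, -0.0], [-0.004, -0.0, -1.0]]
ft_force: [-0.4, 0.4, -0.4]
finger_gap: 0.0069
q [ -4.  18.   8. 119.  -4.  43. -78.] yaw 6.0 gap 0.0069 clock 34.8
shift cm [ 0.17 -0.11  3.99]
rotvec [-0.02  0.24 -0.08]
```

View pics/s20.png

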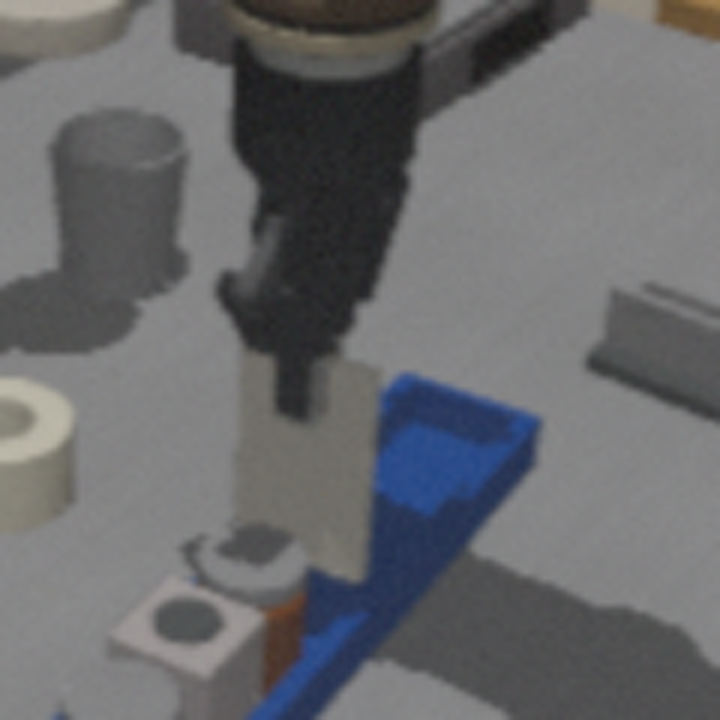

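View pics/t20.png

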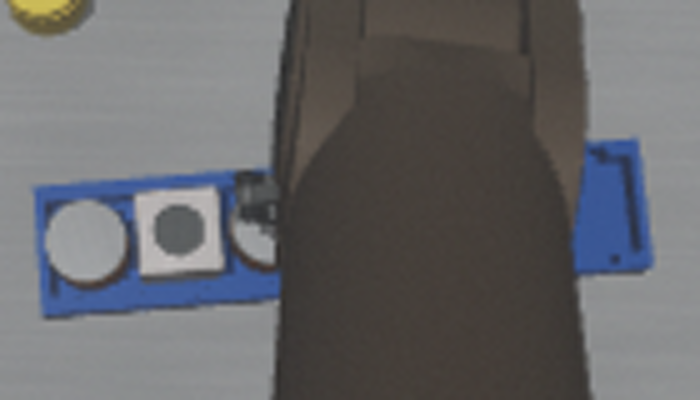

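```bash
python3 - <<'E'
from h import *
T=ctrl.snapshot("top")
a=.106;o=np.array([.4678,-.0762])
for u in((349,100),(440,92),(532,86)):
    px=(250+(u[0]+.5)/5-.5,205+(u[1]+.5)/5-.5)
    for z in(.03,.01):
        w=at_z(T,px,z)[:2]-o; print(u,z,(w[0]*np.cos(a)+w[1]*np.sin(a)).round(4),(-w[0]*np.sin(a)+w[1]*np.cos(a)).round(4))
S=ctrl.snapshot("side")
# board lower-right corner in side: predicted vs seen
c,s=np.cos(a),np.sin(a)
p=np.array(ctrl.state()["tool_pos"])
for sx in(1,-1):
  for z in(-.2517,-.1417):
    print(sx,z,proj(S,[p[0]+sx*.0325*c,p[1]+sx*.0325*s,p[2]+z]).round(1),"crop",((proj(S,[p[0]+sx*.0325*c,p[1]+sx*.0325*s,p[2]+z])-[270,150]+.5)*6-.5).round(0))
E
```

```text
(349, 100) 0.03 0.0311 0.0083
(349, 100) 0.01 0.0338 0.0066
(440, 92) 0.03 0.0316 -0.0469
(440, 92) 0.01 0.0342 -0.0494
(532, 86) 0.03 0.0308 -0.1024
(532, 86) 0.01 0.0334 -0.1059
1 -0.2517 [[307.9 237.1]] crop [[230. 525.]]
1 -0.1417 [[309.4 203.2]] crop [[239. 322.]]
-1 -0.2517 [[328.9 245.2]] crop [[356. 573.]]
-1 -0.1417 [[331.8 210.7]] crop [[373. 366.]]
```

```bash
python3 - <<'E'
from h import *
S=ctrl.snapshot("side")
k=14;l,t=300,195
im=cv2.resize(S["image"][t:t+55,l:l+45,::-1],None,fx=k,fy=k,interpolation=cv2.INTER_CUBIC)
a=.106;c,s=np.cos(a),np.sin(a);st=ctrl.state();p=np.array(st["tool_pos"]);R0=np.array(st["ee_rot"])
for col,dx,dy in(((0,0,255),0,0),((0,255,0),-.002,0)):
  pts=[]
  for sx,z,th in((1,.2517,1),(-1,.2517,1),(-1,.1417,1),(1,.1417,1)):
    X=p+R0@np.array([sx*.0325+dx,-.004*th,z])   # face toward +y (tool y is -y)
    pts.append(((proj(S,X)[0]-[l,t]+.5)*k-.5))
  cv2.polylines(im,[np.round(pts).astype(np.int32)],True,col,1)
cv2.imwrite("pics/s21.png",im)
E
```

```text
(no output)
```

View pics/s21.png

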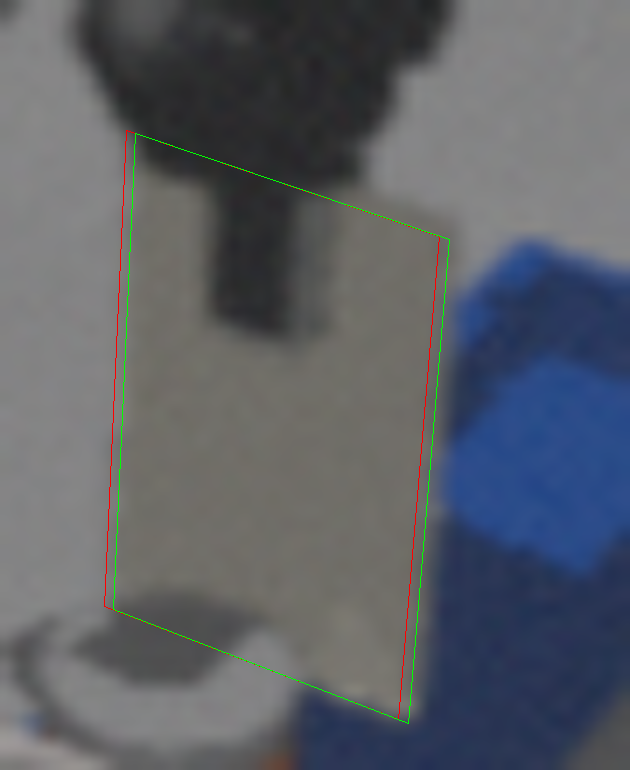

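Seen from the side, the held board sits about 2 mm toward tool -x, so I'll offset by part of that and lower in stages.

```bash
python3 st.py .4682 -.0690 .287 6.07; python3 -m creep '[[0.25,-0.1,0.4,0,0.2,0],[0.25,-0.1,0.9,0,0.2,0],[0.25,-0.1,1.1,0,0.2,0],[0.25,-0.1,1.1,0,0.2,0]]'; python3 st.py .4682 -.0690 .27 6.07
```

```text
q [ -4.  18.   8. 119.  -4.  43. -78.] yaw 6.1 gap 0.0074 clock 35.05
shift cm [ 0.12 -0.05  1.36]
rotvec [-0.01 -0.09 -0.01]
clock: 35.45
tool_pos: [0.4692, -0.0683, 0.2891]
ee_rot: [[0.994, 0.106, 0.004], [0.106, -0.994, 0.001], [0.004, -0.0, -1.0]]
ft_force: [-0.6, 0.4, -0.9]
finger_gap: 0.0073
q [ -4.  19.   8. 119.  -4.  42. -78.] yaw 6.1 gap 0.0073 clock 35.45
shift cm [-0.12  0.05  1.91]
rotvec [-0.02 -0.24 -0.  ]
```

```bash
python3 -m creep '[[-0.1,0.05,0.2,0,-0.2,0],[-0.1,0.05,0.4,0,-0.2,0],[-0.1,0.05,0.6,0,-0.2,0],[-0.1,0.05,0.8,0,-0.2,0]]'; python3 st.py .4682 -.0690 .257 6.07
```

```text
clock: 35.85
tool_pos: [0.4683, -0.069, 0.281]
ee_rot: [[0.994, 0.106, 0.001], [0.106, -0.994, 0.0], [0.001, -0.0, -1.0]]
ft_force: [0.0, -0.1, -0.7]
finger_gap: 0.0073
q [ -4.  20.   8. 120.  -4.  41. -78.] yaw 6.1 gap 0.0073 clock 35.85
shift cm [-0.01  0.    2.4 ]
rotvec [-0.02 -0.04 -0.01]
```

```bash
python3 -m creep '[[0,0,0.3,0,0,0],[0,0,0.6,0,0,0],[0,0,0.9,0,0,0],[0,0,1,0,0,0]]'; python3 st.py .4682 -.0690 .257 6.07
```

```text
clock: 36.25
tool_pos: [0.4682, -0.069, 0.2706]
ee_rot: [[0.994, 0.106, 0.0], [0.106, -0.994, 0.0], [0.0, -0.0, -1.0]]
ft_force: [-0.3, 0.6, -0.1]
finger_gap: 0.007
q [ -4.  21.   8. 120.  -4.  39. -78.] yaw 6.1 gap 0.007 clock 36.25
shift cm [-0.    0.    1.36]
rotvec [-0.02 -0.   -0.01]
```

The board bottom is about 11 mm below the wall tops and the force is near zero, so it is in the slots. I'll continue down.

```bash
python3 -m creep '[[0,0,0.4,0,0,0],[0,0,0.8,0,0,0],[0,0,1.1,0,0,0],[0,0,1.3,0,0,0],[0,0,1.4,0,0,0]]'; python3 st.py .4682 -.0690 .257 6.07
```

```text
clock: 36.75
tool_pos: [0.4682, -0.069, 0.2567]
ee_rot: [[0.994, 0.106, -0.0], [0.106, -0.994, 0.0], [-0.0, -0.0, -1.0]]
ft_force: [-5.9, -0.2, 18.4]
finger_gap: 0.0072
q [ -4.  22.   7. 121.  -5.  37. -77.] yaw 6.1 gap 0.0072 clock 36.75
shift cm [-0.   -0.   -0.03]
rotvec [-0.02  0.   -0.01]
```

```bash
python3 -m creep '[[0,0,0,0,0,0],[0,0,0,0,0,0],[0,0,0,0,0,0],[0,0,0,0,0,0],[0,0,-3,0,0,0],[0,0,-7,0,0,0],[0,0,-11,0,0,0],[0,0,-15,0,0,0],[0,0,-18,0,0,0]]' -0.6; python3 - <<'E'
from h import *
S=ctrl.snapshot("side");crop(S,"s22",250,170,130,140,5)
E
python3 st.py .7129 -.2006 .48 20
```

```text
clock: 37.65
tool_pos: [0.4682, -0.0692, 0.4393]
ee_rot: [[0.994, 0.105, 0.002], [0.105, -0.994, 0.0], [0.002, -0.0, -1.0]]
ft_force: [0.9, -0.7, -1.1]
finger_gap: 0.0681
q [ -6.   8.   9. 108.  -2.  63. -80.] yaw 6.0 gap 0.0683 clock 37.7
shift cm [22.88 15.61 -3.48]
rotvec [  0.08  -0.45 -13.96]
```

View pics/s22.png

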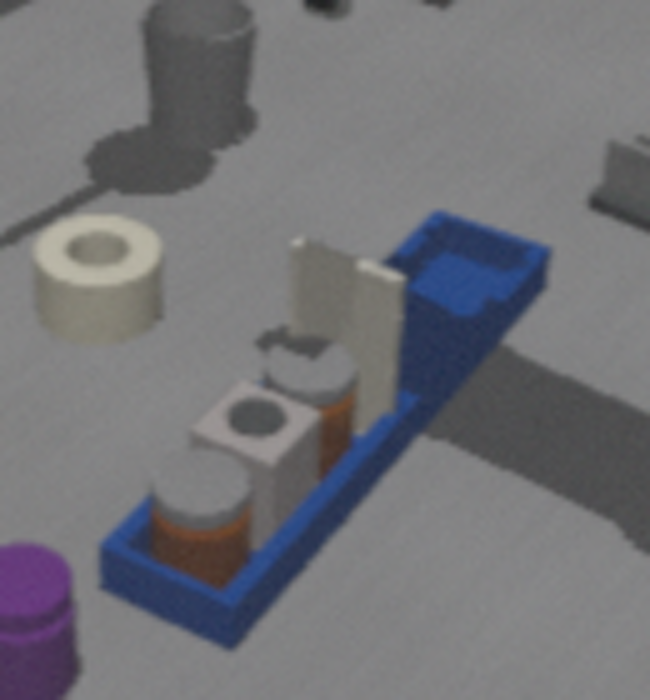

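The board is seated upright behind the row. Next I go back to the lamp grip.

```bash
python3 -m creep '[[0,0,-3,0,0,0],[1.5,1,-4.5,0,0,0],[4,2.7,-4.5,0,0,0],[7.2,4.9,-4.5,0,0,0],[10.4,7.1,-4.5,0,0,0],[13.6,9.3,-4.5,0,0,0],[16.8,11.5,-4.5,0,0,0],[20,13.6,-4.5,0,0,0],[22,15,-4.5,0,0,0],[22.9,15.6,-4.5,0,0,0],[22.9,15.6,-4.5,0,0,0]]' -1; python3 - <<'E'
from h import *
T=ctrl.snapshot("top");cv2.imwrite("pics/t23.png",T["image"][:,:,::-1])
S=ctrl.snapshot("side");crop(S,"s23",210,70,150,130,5)
print(proj(S,[.7129,-.2006,.269]))
E
python3 st.py .7129 -.2006 .41 6
```

```text
clock: 38.8
tool_pos: [0.7139, -0.2013, 0.4884]
ee_rot: [[0.995, 0.104, 0.006], [0.104, -0.995, 0.0], [0.006, 0.0, -1.0]]
ft_force: [0.1, -0.3, -0.3]
finger_gap: 0.0858
[[279.53404579 129.37103028]]
q [  4.  34.  14.  64.  -8.  82. -67.] yaw 6.0 gap 0.0851 clock 38.9
shift cm [-0.05  0.03  7.96]
rotvec [-0.   -0.41  0.04]
```

View pics/t23.png

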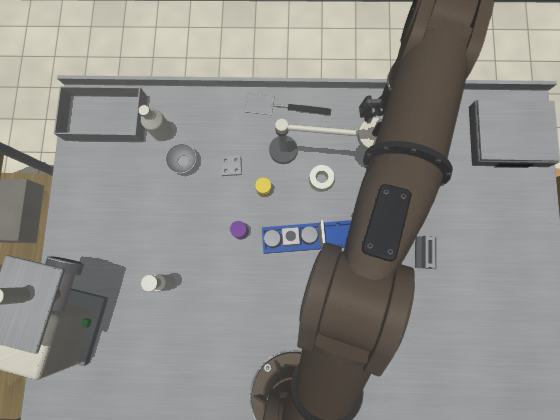

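View pics/s23.png

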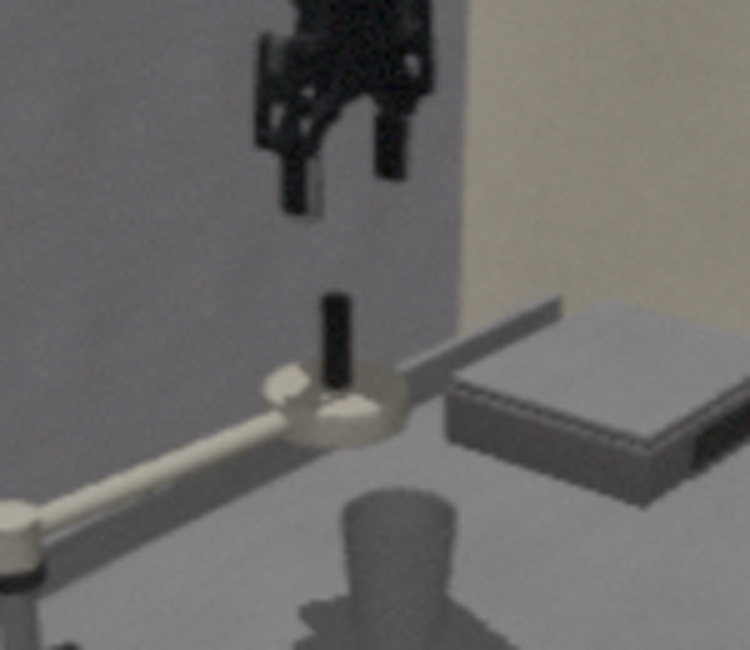

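```bash
python3 -m creep '[[0,0,3,0,-0.4,0],[0,0,6,0,-0.4,0],[0,0,7.5,0,-0.4,0],[0,0,7.9,0,-0.4,0],[0,0,7.9,0,-0.4,0]]';python3 -m creep '[[0,0,0,0,0,0],[0,0,0,0,0,0],[0,0,0,0,0,0],[0,0,0,0,0,0],[0,0,0,0,0,0],[0,0,0,0,0,0]]' 1 50; python3 - <<'E'
from h import *
s=ctrl.state();g=np.array(s["tool_pos"]);print(s["finger_gap"],s["ft_force"])
post=np.array([.742,.0505]);d=g[:2]-post;r=np.linalg.norm(d);q0=np.arctan2(-d[0],-d[1]);print(r,q0)
for q in np.linspace(q0,1.45,25)[1:]:
    h=post+r*np.array([-np.sin(q),-np.cos(q)]);print(round(q,2),totool(np.r_[h-g[:2],0]))
E
```

```text
clock: 39.4
tool_pos: [0.7129, -0.1997, 0.4109]
ee_rot: [[0.994, 0.106, -0.0], [0.106, -0.994, 0.0], [-0.0, -0.0, -1.0]]
ft_force: [0.5, -0.0, 0.8]
finger_gap: 0.0861
clock: 40.0
tool_pos: [0.7132, -0.1988, 0.4115]
ee_rot: [[0.994, 0.107, 0.001], [0.107, -0.994, 0.002], [0.001, -0.002, -1.0]]
ft_force: [-1.4, 4.1, 4.0]
finger_gap: 0.0164
0.01643877025177723 [-1.39736855  4.12302721  4.0397963 ]
0.2509346544157928 0.11485798665487795
0.17 [-1.35 -0.34 -0.  ]
0.23 [-2.68 -0.76 -0.  ]
0.28 [-3.99 -1.26 -0.  ]
0.34 [-5.27 -1.82 -0.  ]
0.39 [-6.51 -2.46 -0.  ]
0.45 [-7.72 -3.16 -0.  ]
0.5 [-8.88 -3.93 -0.  ]
0.56 [-10.    -4.76  -0.  ]
0.62 [-11.07  -5.65  -0.  ]
0.67 [-12.09  -6.6   -0.  ]
0.73 [-13.06  -7.61  -0.  ]
0.78 [-13.97  -8.67  -0.  ]
0.84 [-14.82  -9.78   0.  ]
0.89 [-15.61 -10.93   0.  ]
0.95 [-16.33 -12.13   0.  ]
1.0 [-16.98 -13.36   0.  ]
1.06 [-1.756e+01 -1.463e+01  1.000e-02]
1.12 [-1.807e+01 -1.593e+01  1.000e-02]
1.17 [-1.851e+01 -1.725e+01  1.000e-02]
1.23 [-1.888e+01 -1.860e+01  1.000e-02]
1.28 [-1.917e+01 -1.996e+01  1.000e-02]
1.34 [-1.938e+01 -2.134e+01  1.000e-02]
1.39 [-1.952e+01 -2.273e+01  2.000e-02]
1.45 [-1.957e+01 -2.413e+01  2.000e-02]
```

```bash
python3 -m creep '[[-1.35,-0.35,0,0,0,0],[-2.7,-0.75,0,0,0,0],[-4,-1.25,0,0,0,0],[-5.3,-1.8,0,0,0,0],[-6.5,-2.45,0,0,0,0],[-7.7,-3.15,0,0,0,0],[-8.9,-3.95,0,0,0,0],[-10,-4.75,0,0,0,0],[-11.1,-5.65,0,0,0,0],[-12.1,-6.6,0,0,0,0],[-13.1,-7.6,0,0,0,0],[-14,-8.7,0,0,0,0]]'; python3 - <<'E'
from h import *
s=ctrl.state();g=np.array(s["tool_pos"]);print(s["finger_gap"],s["ft_force"],np.round(s["qpos"]))
post=np.array([.742,.0505]);d=g[:2]-post;r=np.linalg.norm(d);q0=np.arctan2(-d[0],-d[1]);print(r,q0)
for q in np.linspace(q0,1.45,13)[1:]:
    h=post+(r*.5+.254*.5)*np.array([-np.sin(q),-np.cos(q)]);print(round(q,2),totool(np.r_[h-g[:2],0]))
E
```

```text
clock: 41.2
tool_pos: [0.5609, -0.1346, 0.4113]
ee_rot: [[0.995, 0.097, -0.006], [0.097, -0.995, -0.007], [-0.006, 0.007, -1.0]]
ft_force: [-17.2, -22.2, 8.1]
finger_gap: 0.0139
0.013907574802402865 [-17.1673055  -22.18082505   8.1027576 ] [ -1.  20.  13.  97.  -4.  63. -72.]
0.25895035749149425 0.7744461399717284
0.83 [-0.71 -1.29 -0.  ]
0.89 [-1.54 -2.47 -0.01]
0.94 [-2.3  -3.69 -0.01]
1.0 [-3.   -4.96 -0.01]
1.06 [-3.62 -6.26 -0.02]
1.11 [-4.17 -7.6  -0.03]
1.17 [-4.64 -8.96 -0.03]
1.22 [ -5.04 -10.35  -0.04]
1.28 [ -5.35 -11.76  -0.05]
1.34 [ -5.59 -13.18  -0.05]
1.39 [ -5.74 -14.62  -0.06]
1.45 [ -5.82 -16.06  -0.07]
```

The radial force is building and the gap has changed, so I'll look before going on.

```bash
python3 - <<'E'
from h import *
S=ctrl.snapshot("side");crop(S,"s24",190,80,200,150,4)
print(ctrl.state()["ft_force"],ctrl.state()["ft_torque"],ctrl.state()["tool_pos"])
E
```

```text
[-21.33391725 -18.78191858   9.20426509] [-4.1201208   4.22573896 -0.39090278] [ 0.55947027 -0.13318731  0.41135492]
```

View pics/s24.png

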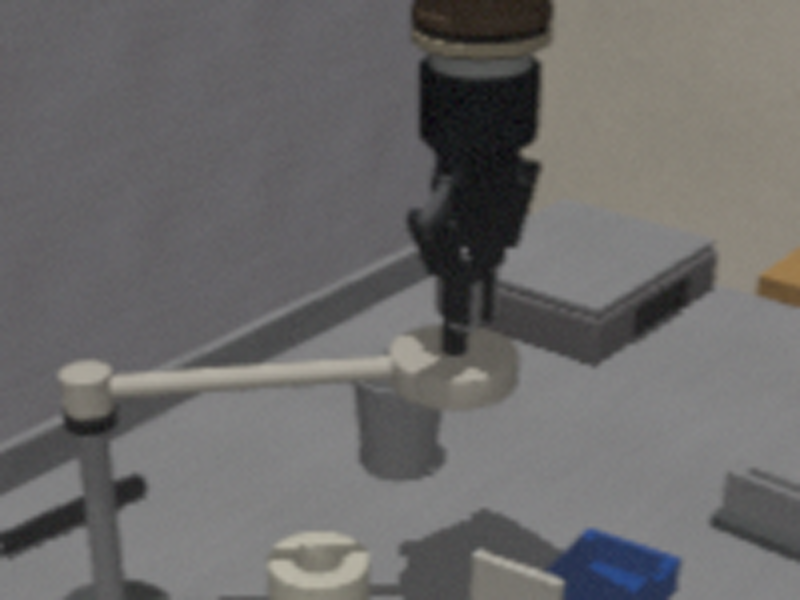

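```bash
python3 - <<'E'
from h import *
S=ctrl.snapshot("side");crop(S,"s25",275,130,60,60,12)
for v in(354,357,360): print(at_z(S,(190+(455.5)/4-.5,80+(v+.5)/4-.5),.214).round(4))
print(((proj(S,[[.5595,-.1332,.214],[.5595,-.1332,.255]])-[275,130]+.5)*12).round(0))
E
```

```text
[ 0.5686 -0.1295  0.214 ]
[ 0.5659 -0.1259  0.214 ]
[ 0.5631 -0.1222  0.214 ]
[[388. 469.]
 [395. 303.]]
```

View pics/s25.png

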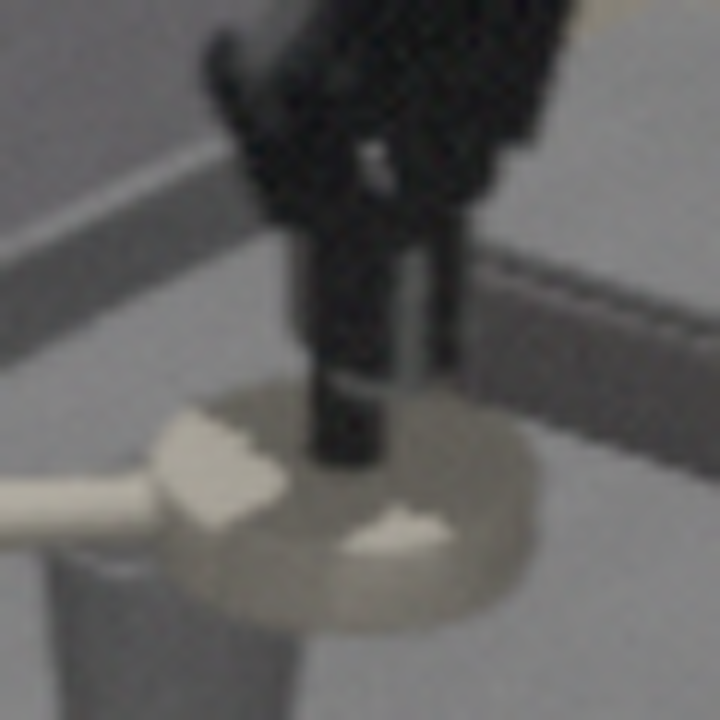

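The post has slipped about 8 mm toward the pad edge (tool +x). I'll open in place, re-centre and turn the jaws so they drive the swing.

```bash
python3 -m creep '[[0,0,0,0,0,0],[0,0,0,0,0,0],[0,0,0,0,0,0],[0,0,0,0,0,0],[0,0,0,0,0,0]]' -1; python3 st.py .568 -.130 .411 25; python3 - <<'E'
from h import *
S=ctrl.snapshot("side");crop(S,"s26",275,130,60,60,12)
p=ctrl.state()["tool_pos"]
print(((proj(S,[[.568,-.13,.214],[.568,-.13,.269]])-[275,130]+.5)*12).round(0))
E
```

```text
clock: 41.8
tool_pos: [0.5604, -0.1331, 0.4113]
ee_rot: [[0.995, 0.099, -0.007], [0.099, -0.995, -0.006], [-0.008, 0.005, -1.0]]
ft_force: [0.4, 0.4, -0.2]
finger_gap: 0.0846
q [ -1.  20.  13.  97.  -4.  63. -72.] yaw 5.7 gap 0.0846 clock 41.8
shift cm [ 0.79 -0.23  0.02]
rotvec [  0.21   0.5  -19.3 ]
[[350. 463.]
 [357. 239.]]
```

View pics/s26.png

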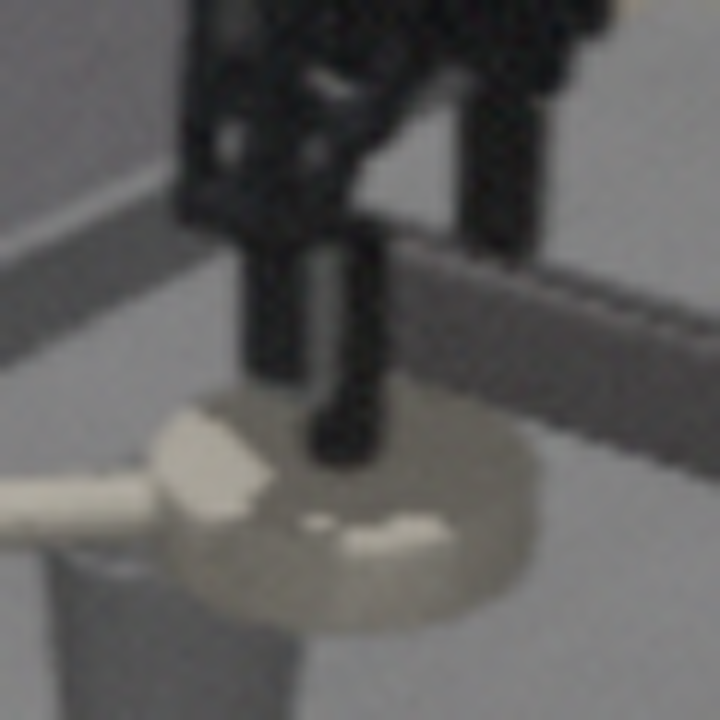

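```bash
python3 -m creep '[[0.3,-0.1,0,0.1,0.2,-6],[0.6,-0.2,0,0.1,0.3,-12],[0.85,-0.25,0,0.2,0.5,-18],[0.85,-0.25,0,0.2,0.5,-19.3],[0.85,-0.25,0,0.2,0.5,-19.3]]';  python3 -m creep '[[0,0,0,0,0,0],[0,0,0,0,0,0],[0,0,0,0,0,0],[0,0,0,0,0,0],[0,0,0,0,0,0],[0,0,0,0,0,0]]' 1 80; python3 - <<'E'
from h import *
s=ctrl.state();g=np.array(s["tool_pos"]);print(s["finger_gap"],s["ft_force"])
post=np.array([.742,.0505]);d=g[:2]-post;r=np.linalg.norm(d);q0=np.arctan2(-d[0],-d[1]);print(r,q0)
for q in np.linspace(q0,1.45,15)[1:]:
    h=post+r*np.array([-np.sin(q),-np.cos(q)]);print(round(q,2),totool(np.r_[h-g[:2],0]))
S=ctrl.snapshot("side");crop(S,"s27",275,130,60,60,12)
E
```

```text
clock: 42.35
tool_pos: [0.5685, -0.1299, 0.4111]
ee_rot: [[0.907, 0.421, -0.0], [0.421, -0.907, -0.0], [-0.0, 0.0, -1.0]]
ft_force: [0.2, -0.3, 0.2]
finger_gap: 0.0855
clock: 42.95
tool_pos: [0.5684, -0.1303, 0.4115]
ee_rot: [[0.907, 0.42, 0.0], [0.42, -0.907, -0.001], [-0.0, 0.001, -1.0]]
ft_force: [-1.1, -2.2, 3.2]
finger_gap: 0.0159
0.015904302249485264 [-1.0639623  -2.19978682  3.19886388]
0.2506350857396704 0.7650010718485484
0.81 [-0.42 -1.15 -0.  ]
0.86 [-0.78 -2.32 -0.  ]
0.91 [-1.08 -3.51 -0.  ]
0.96 [-1.33 -4.71 -0.  ]
1.01 [-1.51 -5.93 -0.  ]
1.06 [-1.64 -7.15 -0.01]
1.11 [-1.7  -8.37 -0.01]
1.16 [-1.71 -9.6  -0.01]
1.21 [-1.650e+00 -1.082e+01 -1.000e-02]
1.25 [-1.540e+00 -1.204e+01 -1.000e-02]
1.3 [-1.370e+00 -1.326e+01 -1.000e-02]
1.35 [-1.140e+00 -1.446e+01 -1.000e-02]
1.4 [-8.400e-01 -1.565e+01 -1.000e-02]
1.45 [-5.000e-01 -1.683e+01 -1.000e-02]
```

View pics/s27.png

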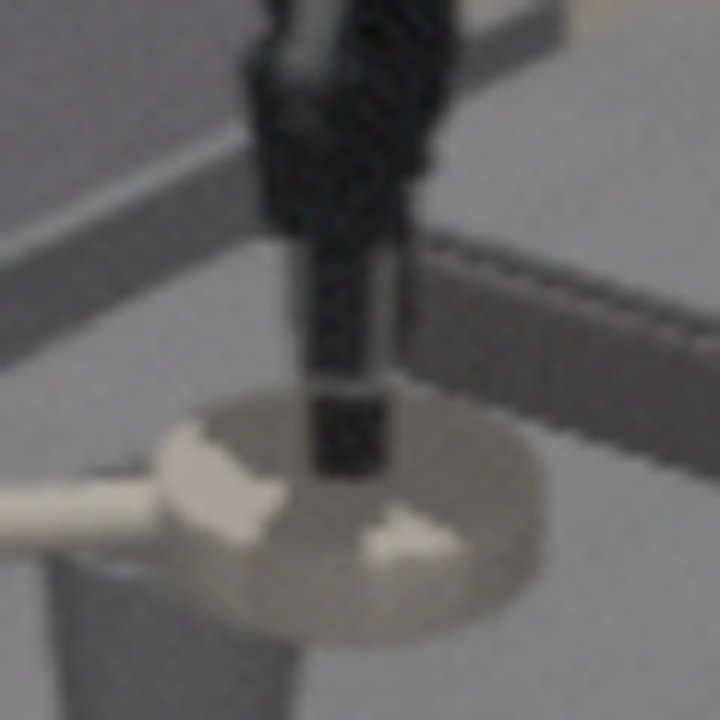

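```bash
python3 -m creep '[[-0.4,-1.15,0,0,0,0],[-0.8,-2.3,0,0,0,0],[-1.1,-3.5,0,0,0,0],[-1.3,-4.7,0,0,0,0],[-1.5,-5.9,0,0,0,0],[-1.65,-7.15,0,0,0,0],[-1.7,-8.4,0,0,0,0]]'; python3 - <<'E'
from h import *
s=ctrl.state();g=np.array(s["tool_pos"]);print(s["finger_gap"],s["ft_force"])
post=np.array([.742,.0505]);d=g[:2]-post;r=np.linalg.norm(d);q0=np.arctan2(-d[0],-d[1]);print(r,q0)
for q in np.linspace(q0,1.43,9)[1:]:
    h=post+r*np.array([-np.sin(q),-np.cos(q)]);print(round(q,2),totool(np.r_[h-g[:2],0]))
E
```

```text
clock: 43.7
tool_pos: [0.5153, -0.0625, 0.4114]
ee_rot: [[0.909, 0.418, -0.004], [0.418, -0.909, -0.003], [-0.005, 0.001, -1.0]]
ft_force: [-8.6, -10.0, 8.1]
finger_gap: 0.0159
0.015856700196872405 [ -8.61368176 -10.02329542   8.05109679]
0.25325931227922127 1.1083918451793962
1.15 [-0.01 -1.02 -0.  ]
1.19 [ 0.02 -2.04 -0.  ]
1.23 [ 0.09 -3.05 -0.  ]
1.27 [ 0.2  -4.06 -0.01]
1.31 [ 0.35 -5.07 -0.01]
1.35 [ 0.54 -6.07 -0.01]
1.39 [ 0.77 -7.06 -0.01]
1.43 [ 1.05 -8.04 -0.01]
```

```bash
python3 -m creep '[[-0.2,-1,0,0,0,0],[-0.2,-2,0,0,0,0],[-0.1,-3,0,0,0,0],[0,-4,0,0,0,0],[0.1,-5,0,0,0,0],[0.3,-6.1,0,0,0,0],[0.5,-7.1,0,0,0,0],[0.8,-8,0,0,0,0],[0.8,-8,0,0,0,0],[0.8,-8,0,0,0,0]]'; python3 st.py
```

```text
clock: 44.7
tool_pos: [0.4879, 0.015, 0.4114]
ee_rot: [[0.908, 0.419, -0.007], [0.419, -0.908, -0.002], [-0.007, -0.001, -1.0]]
ft_force: [-8.9, -1.0, 11.1]
finger_gap: 0.016
q [-11.  12.   4. 108.  -1.  60. -72.] yaw 24.8 gap 0.016 clock 44.7
```

```bash
python3 -m creep '[[0,0,0,0,0,0],[0,0,0,0,0,0],[0,0,0,0,0,0],[0,0,0,0,0,0],[0,0,0,0,0,0],[0,0,-3,0,0,0],[0,0,-6,0,0,0],[0,0,-9,0,0,0],[0,0,-9,0,0,0]]' -1; python3 st.py .3 -.45 .5 25
```

```text
clock: 45.6
tool_pos: [0.4894, 0.0151, 0.5052]
ee_rot: [[0.908, 0.419, -0.0], [0.419, -0.908, -0.001], [-0.001, 0.001, -1.0]]
ft_force: [0.7, 0.8, 0.7]
finger_gap: 0.0851
q [-12.   8.   4.  99.  -1.  73. -73.] yaw 24.8 gap 0.0851 clock 45.6
shift cm [-36.69  34.29   0.58]
rotvec [ 0.06  0.04 -0.22]
```

```bash
python3 -m creep '[[-2,1.8,0,0,0,0],[-5,4.6,0,0,0,0],[-8,7.5,0,0,0,0],[-11,10.3,0,0,0,0],[-14,13.1,0,0,0,0],[-17,15.9,0,0,0,0],[-20,18.7,0,0,0,0],[-23,21.5,0,0,0,0],[-26,24.3,0,0,0,0],[-29,27.1,0,0,0,0],[-32,30,0,0,0,0],[-34,32,0,0,0,0]]';python3 -m creep '[[0,0,0,0,0,0],[0,0,0,0,0,0],[0,0,0,0,0,0]]'; python3 - <<'E'
from h import *
T=ctrl.snapshot("top");cv2.imwrite("pics/t30.png",T["image"][:,:,::-1]);crop(T,"t30c",255,110,140,150,4)
S=ctrl.snapshot("side");crop(S,"s30",190,150,200,160,4)
E
```

```text
clock: 46.8
tool_pos: [0.3129, -0.4203, 0.5053]
ee_rot: [[0.909, 0.417, -0.001], [0.417, -0.909, -0.002], [-0.002, 0.001, -1.0]]
ft_force: [0.6, -0.6, 0.2]
finger_gap: 0.0854
clock: 47.1
tool_pos: [0.3136, -0.4193, 0.5049]
ee_rot: [[0.908, 0.418, -0.001], [0.418, -0.908, -0.001], [-0.001, 0.0, -1.0]]
ft_force: [0.1, -0.2, -0.2]
finger_gap: 0.0855
```

View pics/t30.png

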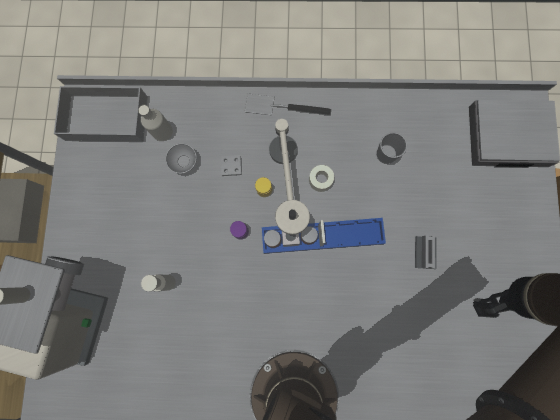

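View pics/t30c.png

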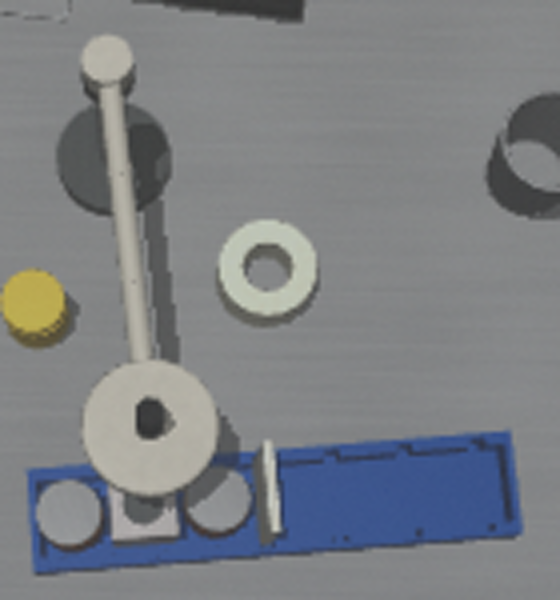

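View pics/s30.png

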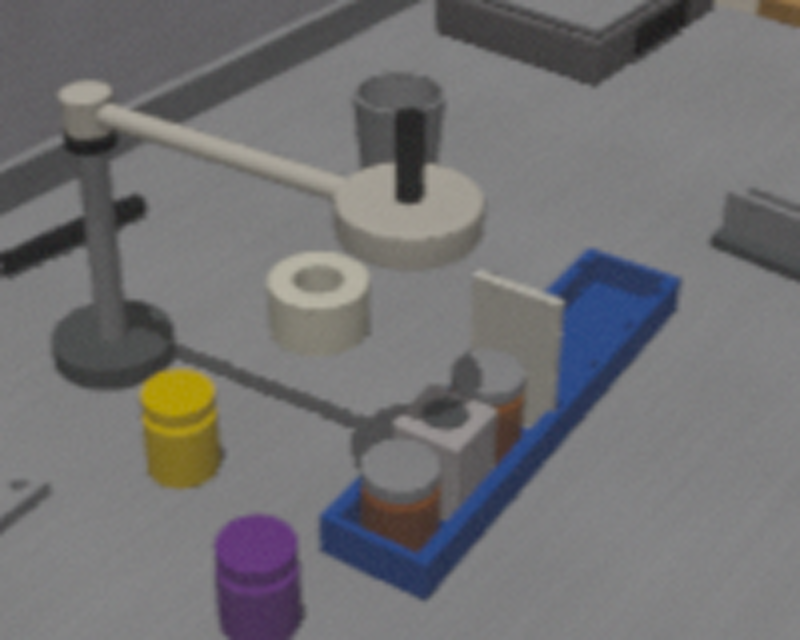

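```bash
python3 - <<'E'
from h import *
T=ctrl.snapshot("top");a=.106;o=np.array([.4678,-.0762])
def tot(u,z):
    px=(255+(u[0]+.5)/4-.5,110+(u[1]+.5)/4-.5);w=at_z(T,px,z)[:2];d=w-o
    return w.round(4),"tote",(d[0]*np.cos(a)+d[1]*np.sin(a)).round(4),(-d[0]*np.sin(a)+d[1]*np.cos(a)).round(4)
for n,u,z in(("head",(150,427),.214),("jar1",(69,514),.069),("jar2",(218,500),.069),("board top near",(275,537),.115),("board top far",(265,442),.115)): print(n,*tot(u,z))
crop(T,"t31",300,205,50,50,14)
E
```

```text
head [0.4919 0.018 ] tote 0.034 0.0911
jar1 [0.4491 0.0759] tote -0.0025 0.1532
jar2 [ 0.4622 -0.0325] tote -0.0009 0.044
board top near [ 0.4323 -0.0706] tote -0.0347 0.0093
board top far [ 0.4989 -0.0629] tote 0.0324 0.01
```

View pics/t31.png

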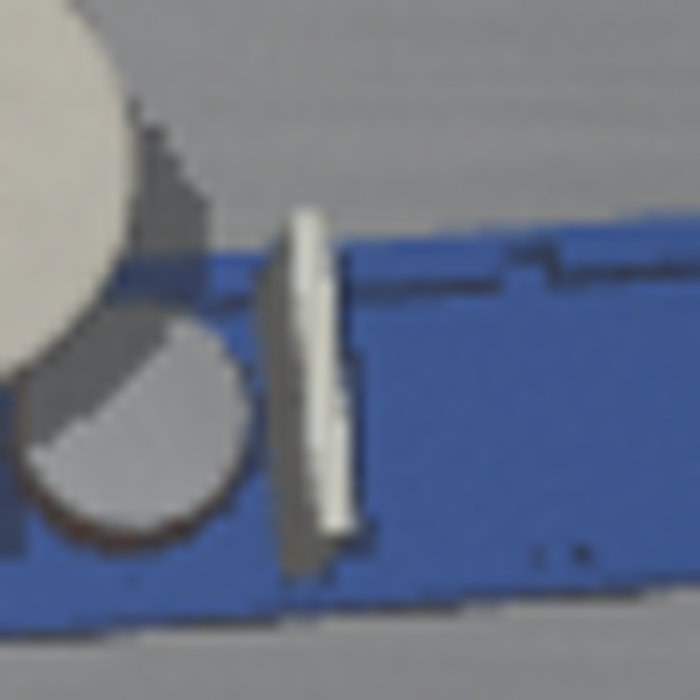

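```bash
python3 -c "
from rig import ctrl
print(ctrl.hand_in())"
```

```text
the job is handed in; nothing more can be done
None
```

The job is handed in at about 47 s of the 210 s; it reports no verdict, so the checks below are my own measurements.

**What I did:**
- I swung the lamp to about 0.12 rad.
- I stood the three goods I found on the bench (two amber jars and the tin) upright in the tote from the plain end. I saw no can or carton, and left the purple and yellow look-alikes alone.
- I lowered the board into the first slot pair, to a firm stop at the height expected for the tote floor.
- I swung the lamp back over the tote and moved the arm clear.

**Last checks, from the pictures:**

| Thing | Tote y (m) | Tote x (m) |
|---|---|---|
| Jar 1 | about +0.15 | -0.003 |
| Tin | about +0.098 (from the arm pose at release) | not measured |
| Jar 2 | about +0.044 | -0.001 |
| Board | about +0.009 | about -0.001 |
| Lamp head | +0.091 | +0.034 (limit 0.055) |

- **Uprightness:** the goods and the board look upright.
- **Bystanders:** all of them appear where they were at the start.

**What went wrong or disagreed:**
- On the return swing the lamp grip slipped in the jaws, with a side force of about 28 N. I opened, re-centred and gripped again, and it then held.
- The side and top cameras disagreed by about 2 mm on where the held board sat. I split the difference and it went in without resistance.

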